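# Check the hinges of two storage tins and reject the stiff one

### The job

One of the two hinged tins in the sloping rack has a stiff hinge: swing up the lid of the tin nearer the robot and then of the farther tin, each well past half-way open, to find out which lid swings freely (it drops shut when let go) and which is stiff (it stays up). Then, with both lids shut, take the tin with the stiff hinge out of the rack and set it down gently, flat on its bottom, in the middle of the low tray. Leave the other tin in its bay and the things lying round about where they are.

Things in the scene. Friction and masses are not known exactly. Their poses are not given: they have to be found in the camera images.
- rack: Fixed dark steel rack, 270 mm wide, holding two tins side by side. Origin on the worktop under the middle of its bed; x to its back, y points away from the robot along the rack, z up. The bed slopes 30 degrees, front (-x) low; it is 51 mm high at x = 0. Bays at y = -70 mm (near the robot) and +70 mm (far), each with guides 8 mm high round the tin, 2 to 5 mm of play.
- rack_shelf_edge (a point): Middle of the lower front edge of the shelf that overhangs the rear of the bays (25 mm in front of the rack's origin, 262 mm above the worktop; runs along the rack's y). It is in the way of a gripper coming straight down on a tin: come tilted, square to the sloping bed, the gripper's body leaning to the rack's front.
- tray: Fixed low square metal tray for rejects, flat on the worktop, 180 x 180 mm outside, walls 4 mm thick and 28 mm high, inner floor 4 mm above its origin. Origin at the centre of its underside, z up, x and y along its sides.
- tin_a_mid (a point): Centre of tin_a, half-way up: loose hinged metal tin, 0.7 kg, 100 mm long (x), 62 mm wide (y), 44 mm high (z) with the lid shut. The tins look alike and stand in either bay. z is square to the shut lid, -x points down the slope. The lid's hinge axis runs along y at x = +50, z = +14 mm from here. Grip the flat sides across y, here or up to 10 mm higher.
- tin_a_tongue (a point): Middle of the upright pull tongue on the front of tin_a's lid; moves with the lid; axes equal the tin's when shut. Tongue 10 mm thick (y: pinch it across y), 20 mm high, standing 33 mm out in front of the lid, free space below. This point is 118 mm in front of the hinge axis and 2 mm below it, 18 mm in front of the lid's edge.
- tin_a_lid (a joint): Opening angle of tin_a's lid: 0 shut, grows as the tongue is lifted, stop at 1.5 rad. One of the two lids, not known which, is stiff: let go of part-way, fingers drawn clear of it, it stays there and must be brought down again (1 to 2 N at the tongue); the other drops shut by itself.
- tin_b_mid (a point): Centre of tin_b, half-way up: loose hinged metal tin, 0.7 kg, 100 mm long (x), 62 mm wide (y), 44 mm high (z) with the lid shut. The tins look alike and stand in either bay. z is square to the shut lid, -x points down the slope. The lid's hinge axis runs along y at x = +50, z = +14 mm from here. Grip the flat sides across y, here or up to 10 mm higher.
- tin_b_tongue (a point): Middle of the upright pull tongue on the front of tin_b's lid; moves with the lid; axes equal the tin's when shut. Tongue 10 mm thick (y: pinch it across y), 20 mm high, standing 33 mm out in front of the lid, free space below. This point is 118 mm in front of the hinge axis and 2 mm below it, 18 mm in front of the lid's edge.
- tin_b_lid (a joint): Opening angle of tin_b's lid: 0 shut, grows as the tongue is lifted, stop at 1.5 rad. One of the two lids, not known which, is stiff: let go of part-way, fingers drawn clear of it, it stays there and must be brought down again (1 to 2 N at the tongue); the other drops shut by itself.
- spanner: Steel spanner, 160 mm long, lying to the right of the rack; a bystander. Origin at the centre of its underside.
- combi_pliers: Pliers, 183 mm long, lying to the right of the rack; a bystander. Origin at the centre of its underside.
Mind the look-alikes: they are no part of the job. Leave any orange look-alike of the part that bears tin_b_mid alone. What is shaped like the part that bears tin_a_mid but brown is not meant.

How it is judged:
By the outcome, as a careful person would: the job done as asked, in the order asked, and still so for the second after the job is handed in, with the robot touching nothing.
It also fails if it takes over 66 s, if anything falls off the work surface, if the arm or the gripper's body presses on something with over 40 N, if the wrist force passes 120 N, or if a joint passes its speed limit or range.

### The arm

A 6-joint arm with a two-finger parallel gripper is mounted at the origin on a cart in front of the work surface, level with it; the furniture and walls round the work are solid. World frame = base frame: x ahead of the robot, y to its left, z up, the work surface at z = 0. Lengths are in m, angles in degrees, forces in N, time in s.
With the tool pointing down it reaches from about 0.3 to 0.75 m from the base axis. Payload 8.5 kg.
Tool frame: the origin (TCP) lies at the very end of the fingers, on their centre line; the grasp point (between the pads) lies 19 mm behind it; z points along the fingers, y is the direction in which the jaws open and shut (so a half turn about z gives the same grasp; the last joint's range is limited). The gripper opens to 85 mm and grips with 20 to 120 N. Pads are 22 mm wide; open, the fingers measure 114 mm over their backs; the gripper's body (76 mm by 85 mm) begins 54 mm behind the grasp point. The pads swing forward as they close: fully open they stand 13 mm farther back than shut.
Start: joints at [62.034, 21.807, 74.336, -0, 83.858, -12.336], TCP at [0.148, 0.53, 0.231] pointing down, gripper open.
Joint ranges: [-178.18, 178.18], [-50.72, 133.34], [12.68, 142.11], [-81.47, 261.47], [9.98, 163.14], [-165.26, 165.26]. Speed limits (degrees/s): [136.94, 136.94, 180, 180, 180, 180].

### API

Orientations are given as a 3x3 rotation matrix whose columns are the frame's x, y, z axes.
In Python, from rig import env, vision, close_job, spotter gives the robot as it stands. The module is installed in compiled form; this text tells all that it offers.
- The arm moves only by the tool jog_arm, never from a script. Its argument "plan" is a list that holds one entry, the list of rows, each a list of 6 numbers: the shift along the tool's x, y, z in units of 40 mm (1.0 is 40 mm), then the turn, a rotation vector about the tool's x, y, z in units of 0.15 rad (1.0 is 0.15 rad). A call has 1 to 10 rows; each row shifts and turns the commanded pose from where the row before left it, along the tool's axes as they then stand; what a row does not reach is not made up. A row lasts 1/10 s, in which the tool goes at most 50 mm and 8.59 degrees, less where a joint would pass 70% of its speed; a pose out of reach is approached as far as the arm can. A call with a number of a shift or a turn outside -1 to 1 is refused whole. A call with a gripper value outside its range is refused whole. "grip" is the opening, from -1 (shut) to 1 (fully open), set as the call begins (left out, the last holds). The fingers move at their own pace and stop on an object; "squeeze" is the grip in N (left out, the last holds). Time passes only in rows, so rows that do not move let the fingers close. It gives the time, the measured TCP pose, the force and the opening at its end, in the units of the state.
- env.observe(): the state, without advancing time (a new reading comes with each control period).
- vision.get_image(name): name is "side" or "top"; returns (picture, depth): 480x640x3 uint8, red, green, blue; 480x640 float32, m along the optical axis (not along the pixel's ray), 0 where there is no reading.
- vision.camera_info(name): a dict with "fx", "fy", "cx", "cy" (pixels), "rvec" (rotation vector, rad) and "tvec" (3), from world to camera coordinates, as OpenCV has them. Camera axes: x right, y down, z forward; pixel columns grow to the right and rows downward; lengths in m; the calibration is good to about 2 mm. A picture is of the moment at which its call begins. camera_info takes no time and is no camera call.
- close_job(): hands the job in, once; it reports no verdict.
Trained networks look in the newest picture that a camera, given by its name, has taken for a name from the list of things; names that differ only in an ending like _2 or _b are one class to them, and where a whole thing is asked for, a point or a joint stands for the part that bears it (a point fixed in the world has none). Each returns a list of dicts, best first, with "score" (0 to 1); they miss things now and then, are a little off and sometimes report something else, mostly with a low value. They report only what shows in the picture. A call takes as long as a camera call. They do not tell look-alikes from the thing itself.
- spotter.trace(camera, query): "pixels" (480x640 bool, what is visible of it) and "rect" ([left, top, right, bottom] in pixels, round what is visible of it).
The state is a dict: "time_s": time; "q": joint angles; "qvel": joint speeds; "joint_efforts": joint torques, N m; "position": TCP position; "tool_rot": TCP orientation; "ft_force": force on the tool from outside, world axes, zero at the start; "wrist_torque": the same for the moment, N m; "grip_width": finger opening in m.
Only numpy, scipy, OpenCV 4.12 (cv2) and the standard library are available. Lean on these libraries where they do the work, as an engineer would, in place of code of your own. Each camera call takes 0.05 s, during which the arm holds its last target.

## Working session

There is one attempt and no reset: what is moved stays moved. The work goes in short steps, Python scripts to look and compute and a tool call to move; the robot and the scene stay as the last step left them, time stands still between calls to the robot, and variables do not carry over. Pictures are saved under pics/ and viewed, and the job is handed in when it is done.

Besides the shell and the picture viewer there is one more tool, called after "Call:" as a command line: name --argument value ..., lists and objects as JSON in quotes. jog_arm: Moves the arm, as the interface text tells. Its arguments: {"type":"object","properties":{"plan":{"type":"array"},"grip":{"type":"number"},"squeeze":{"type":"number"}},"required":["plan"]}

```bash
ls; mkdir -p pics; cat > h.py <<'E'
import numpy as np, cv2
from rig import env, vision, close_job, spotter
np.set_printoptions(precision=4,suppress=True)
def cam(n):
    c=vision.camera_info(n);R,_=cv2.Rodrigues(np.array(c['rvec'],float));t=np.array(c['tvec'],float).ravel()
    return c,R,t
def cloud(n,d):
    c,R,t=cam(n);v,u=np.mgrid[:480,:640]
    P=np.stack([(u-c['cx'])/c['fx']*d,(v-c['cy'])/c['fy']*d,d],-1)
    return (P-t)@R
def proj(n,p):
    c,R,t=cam(n);q=R@np.asarray(p)+t
    return c['fx']*q[0]/q[2]+c['cx'],c['fy']*q[1]/q[2]+c['cy']
def save(n,im):
    cv2.imwrite('pics/'+n+'.png',im[...,::-1])
E
python3 - <<'E'
from h import *
for n in('side','top'):
    im,d=vision.get_image(n);save(n+'0',im);np.save(n+'0.npy',d);np.save(n+'0im.npy',im)
    c,R,t=cam(n);print(n,c['fx'],-R.T@t,R)
s=env.observe();print({k:np.array(v) for k,v in s.items()})
E
```

```text
pics
side 543.0777122844457 [-0.6652  0.266   1.5126] [[-0.0933 -0.9956 -0.0043]
 [-0.7296  0.0713 -0.6801]
 [ 0.6774 -0.0603 -0.7331]]
top 597.8829923904743 [-0.1215  0.2281  1.7845] [[-0.1127 -0.9936  0.0031]
 [-0.9131  0.1024 -0.3946]
 [ 0.3918 -0.0474 -0.9188]]
{'time_s': array(0.1), 'q': array([ 62.0349,  21.8359,  74.3802,  -0.002 ,  83.86  , -12.3361]), 'qvel': array([-0.0348, -0.0554, -0.2804, -0.0724,  0.058 , -0.055 ]), 'joint_efforts': array([  0.0026, -44.9226, -23.1657,  -0.0003,   0.0037,  -0.    ]), 'position': array([0.1481, 0.5294, 0.2308]), 'tool_rot': array([[-0.963 ,  0.2694, -0.0006],
       [ 0.2694,  0.963 , -0.0012],
       [ 0.0003, -0.0013, -1.    ]]), 'ft_force': array([-0.3735,  0.187 , -0.3769]), 'wrist_torque': array([ 0.0244,  0.0425, -0.0144]), 'grip_width': array(0.0854)}
```

View pics/side0.png

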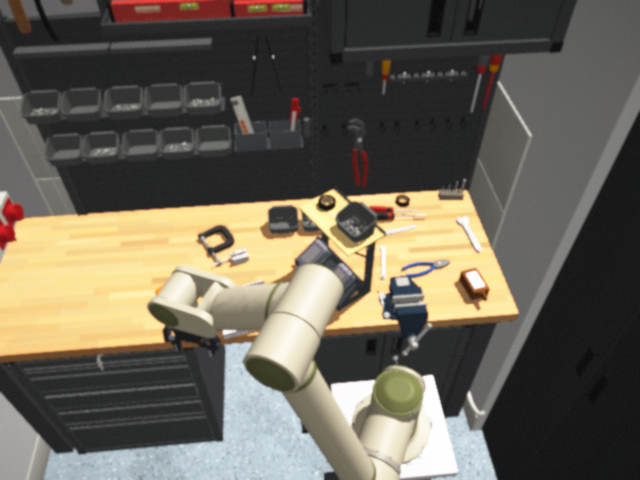

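View pics/top0.png

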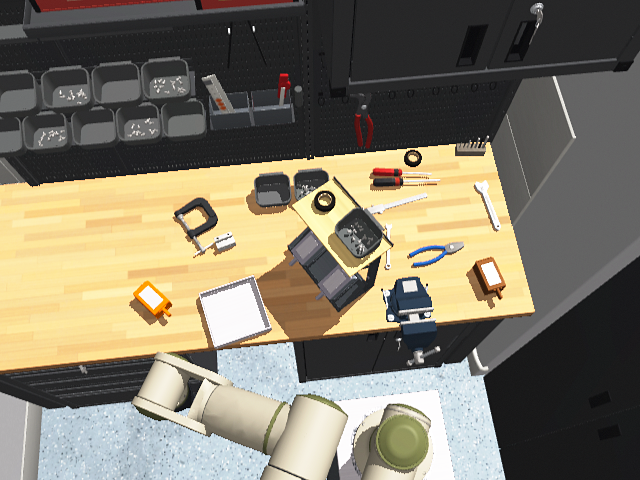

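The top view shows the rack with two tins at about (310,248) and (337,285), and the tray at (236,311). The look-alikes are an orange tin at (152,300) and a brown tin at (490,278); neither is part of the job. Next I'll crop in on the rack and measure.

```bash
python3 - <<'E'
from h import *
im=np.load('top0im.npy');d=np.load('top0.npy')
save('crop0',cv2.resize(im[160:330,255:415],None,fx=3.5,fy=3.5,interpolation=cv2.INTER_CUBIC))
P=cloud('top',d)
for q in ['rack','tin_a_mid','tray','tin_a_tongue','spanner','combi_pliers']:
    for r in spotter.trace('top',q)[:4]:
        m=r['pixels']&(d>0);print(q,round(r['score'],2),r['rect'],m.sum(),np.median(P[m],0) if m.any() else '')
        np.save(f'm_{q}_{int(r["rect"][0])}.npy',r['pixels'])
E
```

```text
rack 0.69 [287.3, 176.1, 391.2, 314.3] 6585 [0.5608 0.0821 0.2727]
rack 0.25 [317.2, 265.7, 354.4, 295.5] 608 [0.4849 0.114  0.0865]
tin_a_mid 0.94 [471.8, 255.7, 507.3, 300.0] 883 [ 0.4673 -0.3753  0.0431]
tin_a_mid 0.8 [316.6, 266.6, 356.6, 301.4] 706 [0.4831 0.1077 0.0854]
tray 0.58 [199.2, 275.1, 270.0, 348.5] 3424 [0.4544 0.4222 0.0054]
tin_a_tongue 0.84 [313.6, 262.8, 352.2, 294.5] 607 [0.4864 0.1127 0.0877]
tin_a_tongue 0.68 [475.3, 257.4, 506.4, 298.1] 699 [ 0.4718 -0.3822  0.0451]
spanner 0.58 [387.3, 225.4, 389.6, 268.0] 116 [ 0.5965 -0.0828  0.0065]
combi_pliers 0.64 [409.4, 243.2, 464.5, 264.2] 397 [ 0.5868 -0.2516  0.0122]
```

View pics/crop0.png

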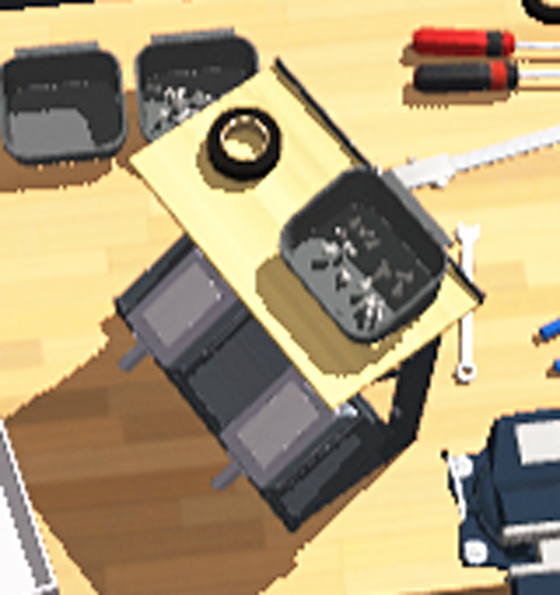

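```bash
python3 - <<'E'
from h import *
d=np.load('top0.npy');P=cloud('top',d)
# shelf top plane
m=(abs(P[...,2]-0.272)<0.006)&(P[...,0]>0.4)&(P[...,0]<0.75)&(abs(P[...,1]-0.08)<0.25)&(d>0)
m=m.astype(np.uint8);n,l,s,c=cv2.connectedComponentsWithStats(m);i=1+np.argmax(s[1:,4]);mm=l==i
p=P[mm];print(len(p),p.mean(0),p[:,2].std())
r=cv2.minAreaRect(p[:,:2].astype(np.float32));print(r,cv2.boxPoints(r))
# lid tops : two regions
for nm,(u0,u1,v0,v1) in dict(near=(326,340,274,290),far=(302,314,237,252)).items():
    q=P[v0:v1,u0:u1].reshape(-1,3);
    q=q[np.isfinite(q).all(1)]
    A=np.c_[q[:,:2],np.ones(len(q))];k=np.linalg.lstsq(A,q[:,2],rcond=None)[0];res=q[:,2]-A@k
    g=abs(res)<0.004;k=np.linalg.lstsq(A[g],q[g,2],rcond=None)[0]
    print(nm,q[g].mean(0),k,np.degrees(np.arctan(np.hypot(*k[:2]))),np.degrees(np.arctan2(k[1],k[0])),g.sum(),len(q))
# tongues
for nm,(u0,u1,v0,v1) in dict(near=(314,325,288,302),far=(286,299,254,268)).items():
    print(nm);print((P[v0:v1,u0:u1,2]*1000).astype(int))
# tray
m=np.load('m_tray_199.npy');q=P[m&(d>0)];w=q[abs(q[:,2]-0.028)<0.008]
for qq in(w,q): 
    r=cv2.minAreaRect(qq[:,:2].astype(np.float32));print('tray',r)
E
```

```text
2629 [0.584  0.0992 0.2725] 0.0029592971947206754
((0.5864337682723999, 0.0819055587053299), (0.273843377828598, 0.1557389795780182), 30.25189781188965) [[ 0.4289  0.0802]
 [ 0.5074 -0.0543]
 [ 0.7439  0.0836]
 [ 0.6655  0.2182]]
near [0.487  0.1145 0.0899] [-2.0223  0.3515  1.0345] 64.02494575366765 170.140580904064 15 224
far [0.6153 0.1761 0.0941] [ 0.1379 -0.544   0.1051] 29.300765661275307 -75.77934182132688 98 180
near
[[   1   10   -4    5    0   -5   69   70   80   62   71]
 [   0   -7    6   -1   -5    6   63   73   68   65   71]
 [  -1   -4    3    0    1    7   -2   71   66   71   67]
 [   7    2 1784   -5    4   11    0   64   69   67   67]
 [   4   -8    6   10    4   -1   63   60   71   68   66]
 [  18    0    6    6   -7   56   57   63   64   58   64]
 [   4   -2    1   -8   59   60   69   58   64   53   69]
 [  12   10    2   57   51   62   69   61   45    0   -2]
 [   0    2   51   46   50   57   62   47    1    8    0]
 [   3   45   53   48   52   51   41    4    3   -2    0]
 [  -6   47   53   43   49   41    1    6    0   -8    2]
 [   6   -3   50   48   35   -4  
[... 440 characters left out ...]
-6   0  59  63  54  61  60  66  65]
 [ -5   5  -4  -4   4  52  54  64  60  59  59  62  58]
 [  0   1   2   5  48  58  53  59  48  46  48   2  57]
 [ -2  -8   0  51  47  54  49  58  54  44   0   2  -5]
 [ -3   3  51  51  58  57  53  37  38   0   5   5   3]
 [ -4   3   3  44  54  51  38  34   0   3   2   5  -3]
 [  8   1   7  -1  33  38   6  -7   3   3   4   6  -1]
 [  1  -6  -9   3  -3   2   0   7   0   9   0  12  -5]
 [ -4  -4   3   3  -1   0   0  -1  12  11   7   4   8]]
tray ((0.45236992835998535, 0.4204939007759094), (0.18425683677196503, 0.1793893277645111), 13.15611457824707)
tray ((0.45931121706962585, 0.42104944586753845), (0.19915583729743958, 0.1806875765323639), 13.470013618469238)
```

```bash
cat >> h.py <<'E'
RO=np.array([0.561,0.126,0.]);RYAW=30.25;TX=[0.,0.];TYAW=[0,0]
def rackR(yaw=None):
    a=np.radians(RYAW if yaw is None else yaw)
    y=np.array([np.cos(a),np.sin(a),0]);z=np.array([0,0,1.]);return np.stack([np.cross(y,z),y,z],1)
def tinpose(i,sx=0,sy=0,yaw=None,RO_=None):
    # i=0 near,1 far; sx along slope from bed origin; returns mid,R
    R0=rackR(yaw);s=np.radians(30)
    Rt=R0@np.array([[np.cos(s),0,-np.sin(s)],[0,1,0],[np.sin(s),0,np.cos(s)]])
    o=(RO if RO_ is None else RO_)+R0@np.array([0,(-.07,.07)[i]+sy,.051])
    return o+Rt@np.array([sx,0,.022]),Rt
def box(lo,hi):
    c=np.array([[x,y,z] for x in(lo[0],hi[0]) for y in(lo[1],hi[1]) for z in(lo[2],hi[2])])
    e=[(a,b) for a in range(8) for b in range(a) if np.sum(c[a]!=c[b])==1];return c,e
def wire(im,n,c,e,o,R,f,off,col):
    for a,b in e:
        p=[tuple(int(round(((v-w)*f+f/2)*16)) for v,w in zip(proj(n,o+R@c[k]),off)) for k in(a,b)]
        cv2.line(im,p[0],p[1],col,1,cv2.LINE_AA,4)
E
cat > ov.py <<'E'
from h import *
import sys
im=np.load('top0im.npy');f=5;off=(280,205)
cr=cv2.resize(im[205:320,280:400],None,fx=f,fy=f,interpolation=cv2.INTER_CUBIC)
sx=[float(sys.argv[1])/1000,float(sys.argv[2])/1000]
R0=rackR()
c,e=box((-.025,-.135,.262),(.12,.135,.272));wire(cr,'top',c,e,RO,R0,f,off,(255,0,0))
for i in(0,1):
    o,R=tinpose(i,sx[i]);
    for lo,hi in[((-.05,-.031,-.022),(.05,.031,.022)),((-.083,-.005,.002),(-.05,.005,.022))]:
        c,e=box(lo,hi);wire(cr,'top',c,e,o,R,f,off,(0,255,0))
save(sys.argv[3],cr)
E
python3 ov.py 0 0 ov1
```

```text
(no output)
```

View pics/ov1.png

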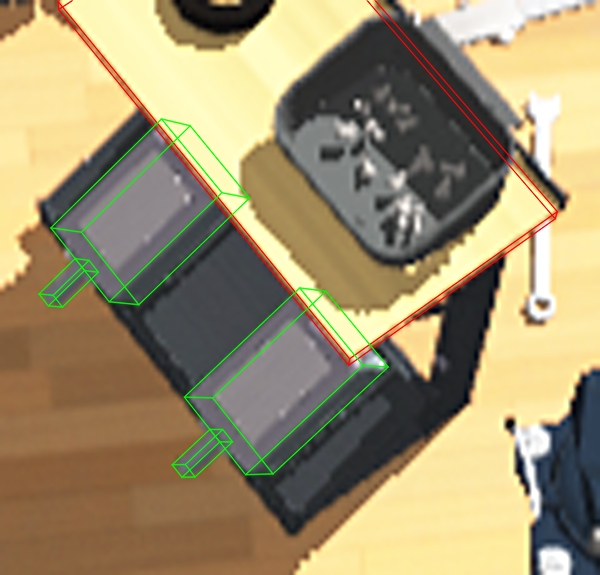

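```bash
python3 - <<'E'
from h import *
im=np.load('top0im.npy');f=12
out=[]
for i,off in((0,(312,270)),(1,(285,232))):
    cr=cv2.resize(im[off[1]:off[1]+45,off[0]:off[0]+32],None,fx=f,fy=f,interpolation=cv2.INTER_NEAREST)
    o,R=tinpose(i,0)
    for lo,hi in[((-.05,-.031,.0),(.05,.031,.022)),((-.083,-.005,.002),(-.05,.005,.022))]:
        c,e=box(lo,hi);wire(cr,'top',c,e,o,R,f,off,(0,255,0))
    out.append(cr)
save('ov2',np.hstack(out))
E
```

```text
(no output)
```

View pics/ov2.png

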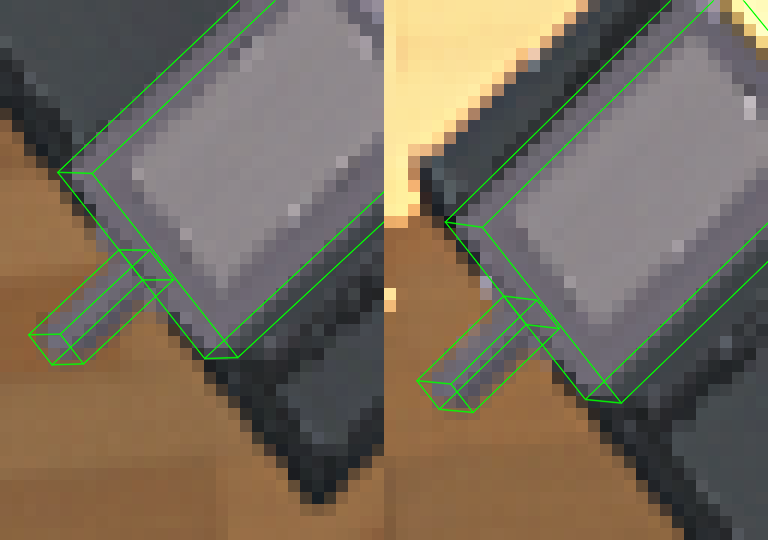

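Candidates for "tin": near bay (337,285), far bay (310,248), brown tin (490,278) and orange tin (152,300). By the description the two grey rack tins are meant, and the crop overlay confirms them to within about 2 mm. Next I'll plan the approach to the near tongue.

```bash
cat >> h.py <<'E'
from scipy.spatial.transform import Rotation as Ro
def toolR(phi,yaw=None):
    "tool y=rack y, x=front at phi=0; z tilts: body leans to front by phi deg"
    R0=rackR(yaw);f=np.radians(phi)
    z=R0@np.array([np.sin(f),0,-np.cos(f)]);y=R0[:,1];return np.stack([np.cross(y,z),y,z],1)
def lidpose(i,th,phi,ext=0.,sx=0,sy=0,back=0.):
    "TCP pose gripping tongue at lid angle th(deg); ext: farther out along tongue"
    o,R=tinpose(i,sx,sy);t=np.radians(th)
    Ry=np.array([[np.cos(t),0,-(-np.sin(t))],[0,1,0],[-np.sin(t),0,np.cos(t)]])
    g=o+R@(np.array([.05,0,.014])+Ry@np.array([-.118-ext,0,-.002]))
    T=toolR(phi);return g+T[:,2]*(.019-back),T
def rows(p,R,wps,nmax=10):
    "wps: list of (p,R,n)"
    out=[];p=np.array(p);R=np.array(R)
    for P,Q,n in wps:
        for k in range(n):
            f=1/(n-k)
            w=Ro.from_matrix(R.T@Q).as_rotvec()*f;d=R.T@((P-p)*f)
            r=np.round(np.r_[d/.04,w/.15],2);out.append(r.tolist())
            p=p+R@(r[:3]*.04);R=R@Ro.from_rotvec(r[3:]*.15).as_matrix()
    for k in range(0,len(out),nmax): print(out[k:k+nmax], 'max',np.abs(out[k:k+nmax]).max())
    print('end',p);return p,R
def cur():
    s=env.observe();print('t',s['time_s'],'p',np.array(s['position']),'q',np.array(s['q']),'F',np.array(s['ft_force']),'w',s['grip_width']);return np.array(s['position']),np.array(s['tool_rot'])
E
python3 - <<'E'
from h import *
p,R=cur()
for th,phi in((0,60),(62,8)): print(lidpose(0,th,phi)[0],lidpose(1,th,phi)[0])
a,T=lidpose(0,0,60,back=.1);a0=a+[0,0,.1]
print(a0,a)
rows(p,R,[(a0,T,10),(a,T,4)])
E
```

```text
t 0.4 p [0.1482 0.5296 0.2312] q [ 62.0329  21.8116  74.3429  -0.0012  83.8583 -12.3354] F [ 0.118  -0.313  -0.5535] w 0.0850216568754875
[0.4706 0.1421 0.0369] [0.5915 0.2126 0.0369]
[0.4637 0.154  0.1492] [0.5846 0.2245 0.1492]
[0.427  0.2169 0.1869] [0.427  0.2169 0.0869]
[[-0.88, -0.57, 0.11, 0.27, -0.66, 0.46], [-0.9, -0.5, 0.22, 0.27, -0.66, 0.47], [-0.91, -0.42, 0.33, 0.27, -0.66, 0.46], [-0.9, -0.34, 0.43, 0.27, -0.66, 0.47], [-0.87, -0.26, 0.53, 0.27, -0.66, 0.47], [-0.83, -0.18, 0.63, 0.27, -0.66, 0.46], [-0.77, -0.1, 0.71, 0.26, -0.66, 0.47], [-0.7, -0.01, 0.79, 0.27, -0.67, 0.46], [-0.61, 0.06, 0.85, 0.26, -0.66, 0.47], [-0.52, 0.14, 0.9, 0.27, -0.67, 0.46]] max 0.91
[[0.54, 0.0, 0.31, -0.0, 0.0, 0.0], [0.54, 0.0, 0.31, -0.0, 0.0, 0.0], [0.54, 0.0, 0.32, -0.0, 0.0, 0.0], [0.55, 0.0, 0.31, -0.0, 0.0, 0.0]] max 0.55
end [0.4268 0.2169 0.0869]
```

```bash
python3 - <<'E'
from h import *
p,R=cur()
a,T=lidpose(0,0,60,back=.1);a0=a+[0,0,.1]
rows(p,R,[(a0,T,18)])
E
```

```text
t 0.4 p [0.1482 0.5296 0.2312] q [ 62.0329  21.8116  74.3429  -0.0012  83.8583 -12.3354] F [ 0.118  -0.313  -0.5535] w 0.0850216568754875
[[-0.49, -0.31, 0.06, 0.15, -0.37, 0.26], [-0.5, -0.29, 0.1, 0.15, -0.37, 0.26], [-0.5, -0.27, 0.13, 0.15, -0.37, 0.26], [-0.5, -0.25, 0.16, 0.15, -0.37, 0.26], [-0.5, -0.22, 0.2, 0.15, -0.37, 0.26], [-0.5, -0.2, 0.23, 0.15, -0.37, 0.26], [-0.49, -0.18, 0.26, 0.15, -0.37, 0.26], [-0.49, -0.15, 0.29, 0.15, -0.37, 0.26], [-0.47, -0.12, 0.32, 0.15, -0.37, 0.26], [-0.46, -0.1, 0.35, 0.15, -0.37, 0.26]] max 0.5
[[-0.44, -0.07, 0.38, 0.15, -0.36, 0.26], [-0.42, -0.05, 0.4, 0.15, -0.37, 0.26], [-0.4, -0.02, 0.43, 0.15, -0.36, 0.25], [-0.38, 0.0, 0.45, 0.15, -0.37, 0.26], [-0.35, 0.03, 0.47, 0.14, -0.36, 0.26], [-0.33, 0.05, 0.48, 0.15, -0.37, 0.25], [-0.3, 0.07, 0.5, 0.14, -0.36, 0.26], [-0.27, 0.1, 0.52, 0.15, -0.37, 0.25]] max 0.52
end [0.4272 0.2168 0.187 ]
```

Call:
jog_arm --plan '[[[-0.49,-0.31,0.06,0.15,-0.37,0.26],[-0.5,-0.29,0.1,0.15,-0.37,0.26],[-0.5,-0.27,0.13,0.15,-0.37,0.26],[-0.5,-0.25,0.16,0.15,-0.37,0.26],[-0.5,-0.22,0.2,0.15,-0.37,0.26],[-0.5,-0.2,0.23,0.15,-0.37,0.26],[-0.49,-0.18,0.26,0.15,-0.37,0.26],[-0.49,-0.15,0.29,0.15,-0.37,0.26],[-0.47,-0.12,0.32,0.15,-0.37,0.26],[-0.46,-0.1,0.35,0.15,-0.37,0.26]]]'

```text
time_s: 1.4
position: [0.3035, 0.3557, 0.2068]
tool_rot: [[-0.669, 0.647, 0.367], [0.497, 0.756, -0.426], [-0.553, -0.102, -0.827]]
ft_force: [-0.4, -0.5, 0.3]
grip_width: 0.0851
```

Call:
jog_arm --plan '[[[-0.44,-0.07,0.38,0.15,-0.36,0.26],[-0.42,-0.05,0.4,0.15,-0.37,0.26],[-0.4,-0.02,0.43,0.15,-0.36,0.25],[-0.38,0.0,0.45,0.15,-0.37,0.26],[-0.35,0.03,0.47,0.14,-0.36,0.26],[-0.33,0.05,0.48,0.15,-0.37,0.25],[-0.3,0.07,0.5,0.14,-0.36,0.26],[-0.27,0.1,0.52,0.15,-0.37,0.25],[0,0,0,0,0,0],[0,0,0,0,0,0]]]'

```text
time_s: 2.4
position: [0.4271, 0.217, 0.1868]
tool_rot: [[-0.253, 0.864, 0.436], [0.432, 0.504, -0.748], [-0.865, -0.001, -0.501]]
ft_force: [0.9, -0.2, -0.2]
grip_width: 0.0854
```

```bash
python3 - <<'E'
from h import *
p,R=cur();print(R)
for n in('side','top'):
    im,d=vision.get_image(n);save(n+'1',im)
a0,T=lidpose(0,0,60,back=.1)
a,T=lidpose(0,0,60)
print(toolR(60))
rows(p,R,[(a0,T,6),(a,T,9)])
E
```

```text
t 2.4 p [0.4271 0.217  0.1868] q [ 39.2965  29.9091  93.6686 -60.0244  80.6052  33.4427] F [ 0.8697 -0.2314 -0.1778] w 0.08541269879590437
[[-0.253   0.8639  0.4355]
 [ 0.4324  0.5037 -0.7479]
 [-0.8655 -0.0009 -0.501 ]]
[[-0.2519  0.8638  0.4363]
 [ 0.4319  0.5038 -0.7481]
 [-0.866   0.     -0.5   ]]
[[0.36, -0.0, 0.21, -0.0, -0.0, 0.0], [0.36, -0.0, 0.21, -0.0, -0.0, 0.0], [0.36, -0.0, 0.21, -0.0, -0.0, 0.0], [0.36, -0.0, 0.21, -0.0, -0.0, 0.0], [0.36, -0.0, 0.21, -0.0, -0.0, 0.0], [0.36, -0.0, 0.2, -0.0, -0.01, 0.0], [0.0, -0.0, 0.28, -0.0, 0.0, 0.0], [0.0, -0.0, 0.28, -0.0, 0.0, 0.0], [0.0, -0.0, 0.28, -0.0, 0.0, 0.0], [0.0, -0.0, 0.28, -0.0, 0.0, 0.0]] max 0.36
[[0.0, -0.0, 0.28, -0.0, 0.0, 0.0], [0.0, -0.0, 0.28, -0.0, 0.0, 0.0], [0.0, -0.0, 0.27, -0.0, 0.0, 0.0], [0.0, -0.0, 0.28, -0.0, 0.0, 0.0], [0.0, -0.0, 0.27, -0.0, 0.0, 0.0]] max 0.28
end [0.4706 0.1421 0.0371]
```

View pics/top1.png

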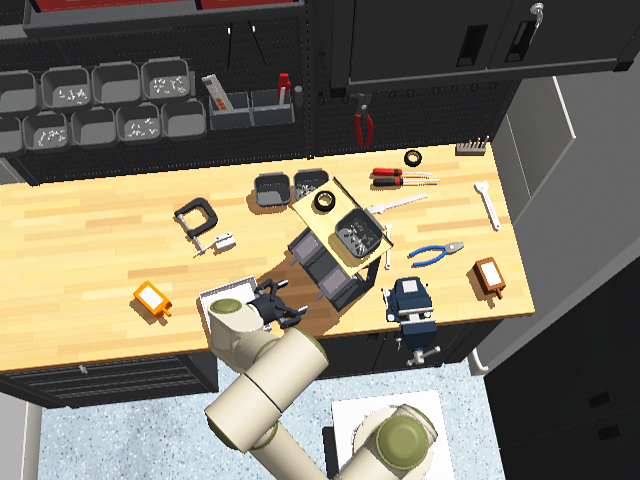

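View pics/side1.png

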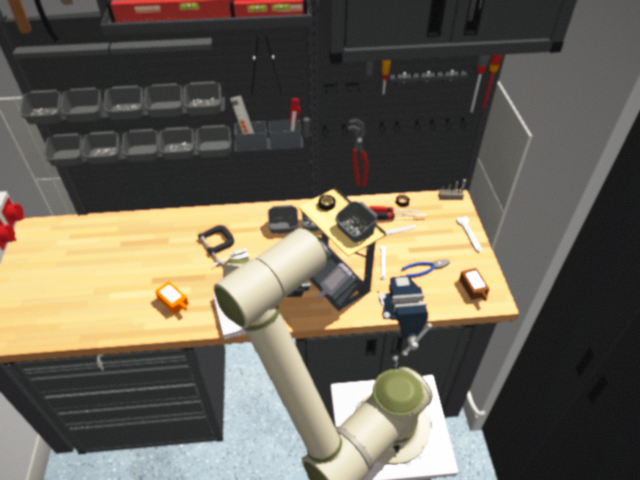

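The view is clear: both lids are shut and the gripper is in front of the rack, near (285,305). I'll advance onto the near tongue.

Call:
jog_arm --plan '[[[0.36,0,0.21,0,0,0],[0.36,0,0.21,0,0,0],[0.36,0,0.21,0,0,0],[0.36,0,0.21,0,0,0],[0.36,0,0.21,0,0,0],[0.36,0,0.2,0,0,0],[0,0,0.28,0,0,0],[0,0,0.28,0,0,0],[0,0,0.28,0,0,0],[0,0,0.28,0,0,0]]]'

```text
time_s: 3.5
position: [0.4474, 0.1824, 0.065]
tool_rot: [[-0.251, 0.864, 0.436], [0.432, 0.503, -0.748], [-0.866, 0.001, -0.5]]
ft_force: [0.4, -0.3, 0.4]
grip_width: 0.0853
```

Call:
jog_arm --plan '[[[0,0,0.28,0,0,0],[0,0,0.28,0,0,0],[0,0,0.27,0,0,0],[0,0,0.28,0,0,0],[0,0,0.27,0,0,0],[0,0,0,0,0,0],[0,0,0,0,0,0]]]'

```text
time_s: 4.2
position: [0.4709, 0.1418, 0.0371]
tool_rot: [[-0.252, 0.864, 0.436], [0.432, 0.503, -0.748], [-0.866, -0.0, -0.5]]
ft_force: [-0.1, 0.1, 0.3]
grip_width: 0.0853
```

```bash
python3 - <<'E'
from h import *
p,R=cur()
im,d=vision.get_image('top');save('top2',cv2.resize(im[200:340,230:400],None,fx=4,fy=4,interpolation=cv2.INTER_CUBIC))
E
```

```text
t 4.2 p [0.4709 0.1418 0.0371] q [ 29.1371  43.9811 103.2581 -73.4735  64.5864  53.1817] F [-0.0848  0.1301  0.2578] w 0.0852839509732912
```

View pics/top2.png

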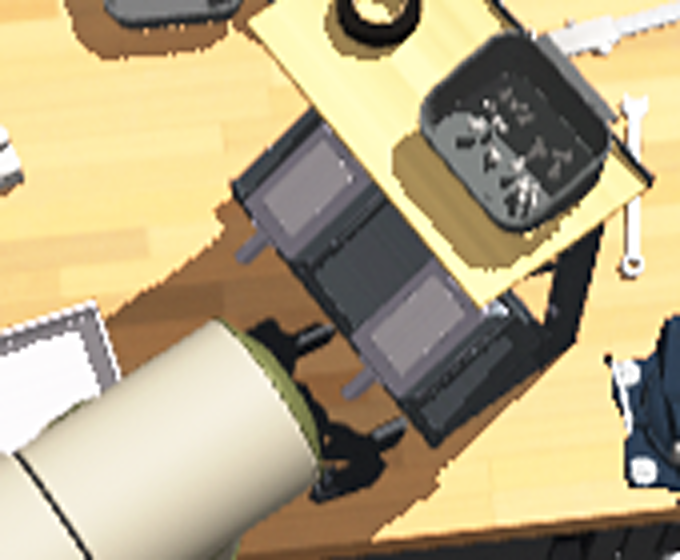

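Fingers straddle the near tongue: tips at crop (325,335) and (395,430), tongue at (360,385). Closing.

Call:
jog_arm --plan '[[[0,0,0,0,0,0],[0,0,0,0,0,0],[0,0,0,0,0,0],[0,0,0,0,0,0],[0,0,0,0,0,0],[0,0,0,0,0,0],[0,0,0,0,0,0],[0,0,0,0,0,0]]]' --grip -1 --squeeze 25

```text
time_s: 5.05
position: [0.4705, 0.142, 0.037]
tool_rot: [[-0.252, 0.864, 0.436], [0.432, 0.503, -0.748], [-0.866, -0.0, -0.5]]
ft_force: [-4.5, 3.0, -0.2]
grip_width: 0.01
```

```bash
python3 - <<'E'
from h import *
p,R=cur()
def arc(i,p,R,ths,phis,n):
    w=[]
    for th,ph in zip(ths,phis):
        a,T=lidpose(i,th,ph); w.append((a,T,n))
    return rows(p,R,w)
ths=np.linspace(0,64,31)[1:];phis=60-np.linspace(0,54,31)[1:]
arc(0,p,R,ths,phis,1)
E
```

```text
t 5.05 p [0.4705 0.142  0.037 ] q [ 29.1817  43.9713 103.2842 -73.4331  64.5712  53.1975] F [-4.52    2.9525 -0.1761] w 0.00995918415577818
[[-0.04, 0.0, -0.09, -0.0, 0.21, 0.0], [-0.04, 0.0, -0.1, -0.0, 0.21, 0.0], [-0.04, 0.0, -0.09, -0.0, 0.2, -0.0], [-0.04, 0.0, -0.1, -0.0, 0.21, -0.0], [-0.04, 0.0, -0.09, -0.0, 0.21, -0.0], [-0.05, 0.0, -0.1, -0.0, 0.21, -0.0], [-0.04, 0.0, -0.09, -0.0, 0.21, -0.0], [-0.05, 0.0, -0.09, -0.0, 0.21, -0.0], [-0.04, 0.0, -0.09, -0.0, 0.21, -0.0], [-0.04, 0.0, -0.1, -0.0, 0.21, -0.0]] max 0.21
[[-0.05, 0.0, -0.09, -0.0, 0.21, -0.0], [-0.05, 0.0, -0.09, -0.0, 0.21, -0.0], [-0.04, 0.0, -0.09, -0.0, 0.21, -0.0], [-0.05, 0.0, -0.09, -0.0, 0.21, -0.0], [-0.05, 0.0, -0.09, -0.0, 0.21, -0.0], [-0.05, 0.0, -0.09, -0.0, 0.21, -0.0], [-0.04, 0.0, -0.09, -0.0, 0.21, -0.0], [-0.05, 0.0, -0.09, -0.0, 0.21, -0.0], [-0.05, 0.0, -0.09, -0.0, 0.21, -0.0], [-0.05, 0.0, -0.09, -0.0, 0.21, -0.0]] max 0.21
[[-0.05, 0.0, -0.09, -0.0, 0.2, -0.0], [-0.06, 0.0, -0.09, -0.0, 0.21, -0.0], [-0.05, 0.0, -0.08, -0.0, 0.21, -0.0], [-0.05, 0.0, -0.09, -0.0, 0.21, -0.0], [-0.05, 0.0, -0.09, -0.0, 0.21, -0.0], [-0.06, 0.0, -0.08, -0.0, 0.21, -0.0], [-0.05, 0.0, -0.09, -0.0, 0.21, -0.0], [-0.05, 0.0, -0.08, -0.0, 0.21, -0.0], [-0.06, 0.0, -0.09, -0.0, 0.21, -0.0], [-0.05, 0.0, -0.08, -0.0, 0.21, -0.0]] max 0.21
end [0.4643 0.1528 0.1524]
```

Call:
jog_arm --plan '[[[-0.04,0,-0.09,0,0.21,0],[-0.04,0,-0.1,0,0.21,0],[-0.04,0,-0.09,0,0.2,0],[-0.04,0,-0.1,0,0.21,0],[-0.04,0,-0.09,0,0.21,0],[-0.05,0,-0.1,0,0.21,0],[-0.04,0,-0.09,0,0.21,0],[-0.05,0,-0.09,0,0.21,0],[-0.04,0,-0.09,0,0.21,0],[-0.04,0,-0.1,0,0.21,0]]]'

```text
time_s: 6.05
position: [0.4608, 0.1583, 0.0732]
tool_rot: [[-0.375, 0.864, 0.336], [0.643, 0.503, -0.578], [-0.668, -0.001, -0.744]]
ft_force: [-0.8, -0.3, -3.7]
grip_width: 0.0095
```

Call:
jog_arm --plan '[[[-0.05,0,-0.09,0,0.21,0],[-0.05,0,-0.09,0,0.21,0],[-0.04,0,-0.09,0,0.21,0],[-0.05,0,-0.09,0,0.21,0],[-0.05,0,-0.09,0,0.21,0],[-0.05,0,-0.09,0,0.21,0],[-0.04,0,-0.09,0,0.21,0],[-0.05,0,-0.09,0,0.21,0],[-0.05,0,-0.09,0,0.21,0],[-0.05,0,-0.09,0,0.21,0]]]'

```text
time_s: 7.05
position: [0.4587, 0.1619, 0.1136]
tool_rot: [[-0.461, 0.864, 0.203], [0.79, 0.503, -0.35], [-0.405, -0.001, -0.914]]
ft_force: [0.2, -0.4, -3.0]
grip_width: 0.0091
```

```bash
python3 - <<'E'
from h import *
p,R=cur();print(lidpose(0,64*20/30,60-36)[0])
im,d=vision.get_image('top');save('top3',cv2.resize(im[200:340,230:400],None,fx=4,fy=4,interpolation=cv2.INTER_CUBIC))
E
```

```text
t 7.05 p [0.4587 0.1619 0.1136] q [ 17.5904  24.044   97.5555 -28.3404  56.3875   2.8509] F [ 0.1512 -0.4384 -3.0441] w 0.009100249701760635
[0.459  0.162  0.1137]
```

View pics/top3.png

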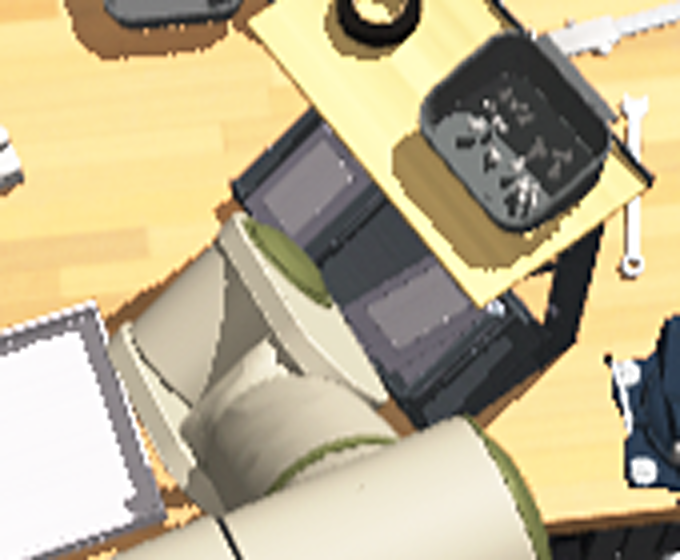

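```bash
python3 - <<'E'
from h import *
im,d=vision.get_image('top');P=cloud('top',d)
d0=np.load('top0.npy');P0=cloud('top',d0)
for v in range(268,292,4): print([tuple((P[v,u]*1000).astype(int)) for u in (325,331,337,343)],[int(P0[v,u,2]*1000) for u in (325,331,337,343)])
im,d=vision.get_image('side');save('side3',cv2.resize(im[200:360,230:400],None,fx=4,fy=4,interpolation=cv2.INTER_CUBIC))
E
```

```text
[(np.int64(548), np.int64(129), np.int64(48)), (np.int64(520), np.int64(115), np.int64(116)), (np.int64(516), np.int64(97), np.int64(120)), (np.int64(457), np.int64(93), np.int64(270))] [40, 54, 105, 274]
[(np.int64(506), np.int64(135), np.int64(125)), (np.int64(503), np.int64(117), np.int64(128)), (np.int64(501), np.int64(100), np.int64(129)), (np.int64(501), np.int64(81), np.int64(123))] [36, 100, 100, 110]
[(np.int64(491), np.int64(137), np.int64(131)), (np.int64(491), np.int64(119), np.int64(127)), (np.int64(490), np.int64(101), np.int64(124)), (np.int64(487), np.int64(83), np.int64(126))] [88, 92, 99, 105]
[(np.int64(479), np.int64(138), np.int64(131)), (np.int64(477), np.int64(120), np.int64(131)), (np.int64(475), np.int64(103), np.int64(129)), (np.int64(476), np.int64(85), np.int64(123))] [77, 81, 98, 99]
[(np.int64(467), np.int64(139), np.int64(129)), (np.int64(463), np.int64(122), np.int64(135)), (np.int64(465), np.int64(104), np.int64(125)), (np.int64(484), np.int64(81), np.int64(63))] [80, 82, 97, 102]
[(np.int64(451), np.int64(141), np.int64(141)), (np.int64(448), np.int64(124), np.int64(144)), (np.int64(482), np.int64(99), np.int64(38)), (np.int64(470), np.int64(83), np.int64(67))] [76, 77, 93, 67]
```

View pics/side3.png

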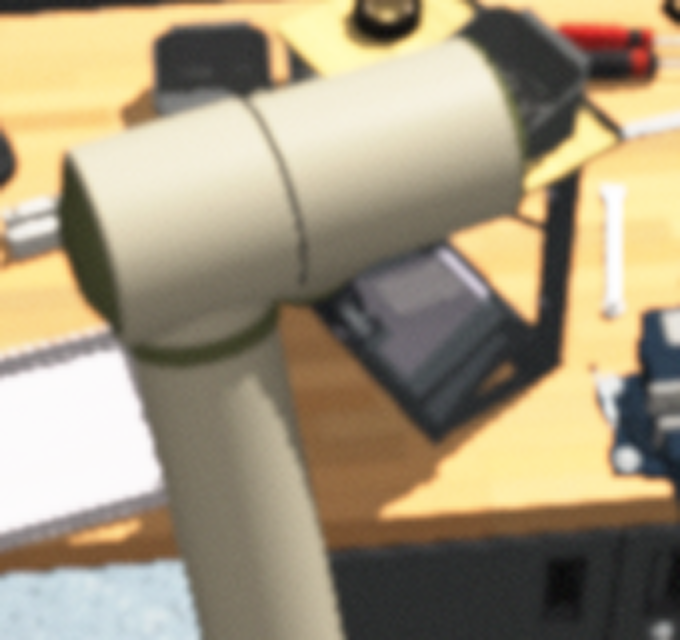

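Depth shows the near lid rising: about 130 mm now, against 80–100 mm before. I'll continue to about 64°, and release with a retreat.

Call:
jog_arm --plan '[[[-0.05,0,-0.09,0,0.2,0],[-0.06,0,-0.09,0,0.21,0],[-0.05,0,-0.08,0,0.21,0],[-0.05,0,-0.09,0,0.21,0],[-0.05,0,-0.09,0,0.21,0],[-0.06,0,-0.08,0,0.21,0],[-0.05,0,-0.09,0,0.21,0],[-0.05,0,-0.08,0,0.21,0],[-0.06,0,-0.09,0,0.21,0],[-0.05,0,-0.08,0,0.21,0]]]'

```text
time_s: 8.2
position: [0.464, 0.1525, 0.152]
tool_rot: [[-0.501, 0.864, 0.051], [0.859, 0.504, -0.091], [-0.104, -0.002, -0.995]]
ft_force: [-0.1, 0.5, -3.7]
grip_width: 0.0098
```

Call:
jog_arm --plan '[[[0,0,0,0,0,0],[0,0,0,0,0,0]]]'

```text
time_s: 8.4
position: [0.4642, 0.1525, 0.1521]
tool_rot: [[-0.501, 0.864, 0.052], [0.859, 0.503, -0.093], [-0.106, -0.002, -0.994]]
ft_force: [-0.6, 0.5, -1.1]
grip_width: 0.0097
```

```bash
python3 - <<'E'
from h import *
p,R=cur();print(lidpose(0,64,6)[0])
im,d=vision.get_image('top');P=cloud('top',d);np.save('P4.npy',P)
save('top4',cv2.resize(im[200:340,230:400],None,fx=4,fy=4,interpolation=cv2.INTER_CUBIC))
E
```

```text
t 8.4 p [0.4642 0.1525 0.1521] q [  7.3144  19.912   92.0967  -6.1921  65.8165 -20.4879] F [-0.6387  0.4891 -1.1459] w 0.009746356170033978
[0.4644 0.1526 0.1526]
```

View pics/top4.png

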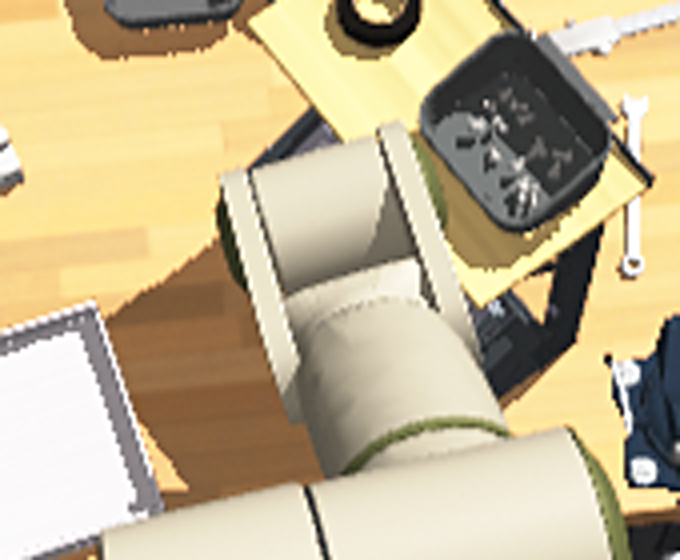

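Call:
jog_arm --plan '[[[0,0,0,0,0,0],[0,0,0,0,0,0],[0,0,0,0,0,0],[0,0,0,0,0,0],[0,0,0,0,0,0],[0.2,0,-0.1,0,0,0],[0.5,0,-0.2,0,0,0],[0.8,0,-0.3,0,0,0],[0.8,0,-0.3,0,0,0],[0.8,0,-0.3,0,0,0]]]' --grip 1

```text
time_s: 9.45
position: [0.3989, 0.2648, 0.1879]
tool_rot: [[-0.501, 0.864, 0.053], [0.859, 0.503, -0.091], [-0.105, 0.0, -0.994]]
ft_force: [0.1, -0.1, 0.5]
grip_width: 0.0855
```

Call:
jog_arm --plan '[[[0.8,0,-0.2,0,0,0],[0.8,0,-0.2,0,0,0],[0.5,0,0,0,0,0],[0,0,0,0,0,0]]]'

```text
time_s: 9.85
position: [0.3555, 0.3389, 0.1945]
tool_rot: [[-0.504, 0.862, 0.053], [0.858, 0.506, -0.09], [-0.105, 0.0, -0.994]]
ft_force: [0.4, -0.3, -0.1]
grip_width: 0.0855
```

```bash
python3 - <<'E'
from h import *
p,R=cur()
im,d=vision.get_image('top');np.save('d5.npy',d);P=cloud('top',d)
save('top5',cv2.resize(im[200:340,230:400],None,fx=4,fy=4,interpolation=cv2.INTER_CUBIC))
E
```

```text
t 9.85 p [0.3555 0.3389 0.1945] q [33.0085 18.5448 86.1713 -6.2015 75.6283  4.1435] F [ 0.4377 -0.2936 -0.0639] w 0.08551685629047565
```

View pics/top5.png

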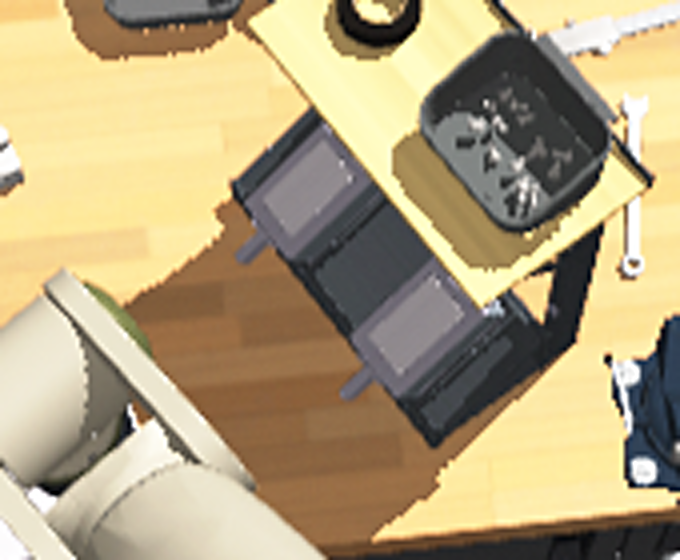

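The near lid dropped shut by itself: its tongue is back at crop (358,385). That's the free one. Now the far lid.

```bash
python3 - <<'E'
from h import *
p,R=cur()
d=np.load('d5.npy');P=cloud('top',d);P0=cloud('top',np.load('top0.npy'))
D=(P-P0)[272:286,326:342,2];print('near lid dz mm',np.median(D)*1000)
a1,T=lidpose(1,0,60,back=.1);a0=a1+[0,0,.06];a,_=lidpose(1,0,60)
rows(p,R,[(a0,T,12),(a1,T,8)]);rows(a1,T,[(a,T,10)])
E
```

```text
t 9.9 p [0.3563 0.3379 0.1944] q [32.8694 18.5379 86.1939 -6.2324 75.6193  4.0626] F [0.723  0.1141 0.6221] w 0.08519250825138695
near lid dz mm 0.1938837470748661
[[-0.28, 0.29, 0.13, 0.0, -0.52, 0.0], [-0.27, 0.29, 0.15, 0.0, -0.52, 0.0], [-0.26, 0.29, 0.17, 0.0, -0.52, 0.0], [-0.24, 0.29, 0.19, 0.0, -0.52, 0.0], [-0.23, 0.29, 0.21, 0.0, -0.52, 0.0], [-0.21, 0.29, 0.23, 0.0, -0.53, 0.0], [-0.19, 0.29, 0.24, 0.0, -0.52, 0.0], [-0.17, 0.29, 0.26, 0.0, -0.53, 0.0], [-0.15, 0.29, 0.27, 0.0, -0.52, 0.0], [-0.13, 0.29, 0.28, 0.0, -0.53, 0.0]] max 0.53
[[-0.11, 0.3, 0.29, 0.01, -0.52, 0.0], [-0.09, 0.3, 0.29, 0.0, -0.53, 0.01], [0.16, -0.0, 0.09, 0.0, 0.0, -0.0], [0.16, -0.0, 0.09, 0.0, 0.0, -0.0], [0.16, -0.0, 0.1, 0.0, 0.0, -0.0], [0.16, -0.0, 0.09, 0.0, 0.0, -0.0], [0.17, -0.0, 0.1, 0.0, 0.0, -0.0], [0.16, -0.0, 0.09, 0.0, 0.0, -0.0], [0.17, -0.0, 0.1, 0.0, 0.0, -0.0], [0.16, -0.01, 0.09, 0.0, 0.0, -0.0]] max 0.53
end [0.5478 0.2873 0.087 ]
[[0.0, -0.0, 0.25, 0.0, 0.0, 0.0], [0.0, -0.0, 0.25, 0.0, 0.0, 0.0], [0.0, -0.0, 0.25, 0.0, 0.0, 0.0], [0.0, -0.0, 0.25, 0.0, 0.0, 0.0], [0.0, -0.0, 0.25, 0.0, 0.0, 0.0], [0.0, -0.0, 0.25, 0.0, 0.0, 0.0], [0.0, -0.0, 0.25, 0.0, 0.0, 0.0], [0.0, -0.0, 0.25, 0.0, 0.0, 0.0], [0.0, -0.0, 0.25, 0.0, 0.0, 0.0], [0.0, -0.0, 0.25, 0.0, 0.0, 0.0]] max 0.25
end [0.5915 0.2126 0.0369]
```

Call:
jog_arm --plan '[[[-0.28,0.29,0.13,0,-0.52,0],[-0.27,0.29,0.15,0,-0.52,0],[-0.26,0.29,0.17,0,-0.52,0],[-0.24,0.29,0.19,0,-0.52,0],[-0.23,0.29,0.21,0,-0.52,0],[-0.21,0.29,0.23,0,-0.53,0],[-0.19,0.29,0.24,0,-0.52,0],[-0.17,0.29,0.26,0,-0.53,0],[-0.15,0.29,0.27,0,-0.52,0],[-0.13,0.29,0.28,0,-0.53,0]]]'

```text
time_s: 10.9
position: [0.5174, 0.2934, 0.1546]
tool_rot: [[-0.315, 0.865, 0.391], [0.542, 0.503, -0.674], [-0.779, -0.0, -0.627]]
ft_force: [0.8, -0.4, 0.6]
grip_width: 0.0855
```

Call:
jog_arm --plan '[[[-0.11,0.3,0.29,0,-0.52,0],[-0.09,0.3,0.29,0,-0.53,0],[0,0,0,0,0,0]]]'

```text
time_s: 11.2
position: [0.5495, 0.285, 0.1447]
tool_rot: [[-0.254, 0.865, 0.433], [0.43, 0.502, -0.751], [-0.867, -0.004, -0.499]]
ft_force: [-1.4, 0.3, 0.0]
grip_width: 0.0853
```

```bash
python3 - <<'E'
from h import *
p,R=cur()
a1,T=lidpose(1,0,60,back=.1);a,_=lidpose(1,0,60)
rows(p,R,[(a1,T,8),(a,T,10)])
E
```

```text
t 11.2 p [0.5495 0.285  0.1447] q [ 37.0798  43.3469  72.9049 -60.0825  82.836   25.9419] F [-1.4121  0.2574  0.0142] w 0.0853174932865233
[[0.16, 0.0, 0.08, -0.0, 0.0, 0.0], [0.16, 0.0, 0.08, -0.0, 0.0, 0.0], [0.16, 0.0, 0.08, -0.0, 0.0, 0.0], [0.16, 0.0, 0.08, -0.01, 0.0, 0.0], [0.16, 0.0, 0.08, -0.0, 0.0, 0.0], [0.16, 0.0, 0.09, -0.01, 0.0, 0.01], [0.16, 0.0, 0.08, -0.0, 0.0, 0.0], [0.17, 0.0, 0.09, -0.01, 0.01, 0.01], [-0.0, 0.0, 0.25, 0.0, -0.0, -0.0], [-0.0, 0.0, 0.25, 0.0, -0.0, -0.0]] max 0.25
[[-0.0, 0.0, 0.25, 0.0, -0.0, -0.0], [-0.0, 0.0, 0.25, 0.0, -0.0, -0.0], [-0.0, 0.0, 0.25, 0.0, -0.0, -0.0], [-0.0, 0.0, 0.25, 0.0, -0.0, -0.0], [-0.0, 0.0, 0.25, 0.0, -0.0, -0.0], [-0.0, 0.0, 0.25, 0.0, -0.0, -0.0], [-0.0, 0.0, 0.25, 0.0, -0.0, -0.0], [-0.0, 0.0, 0.25, 0.0, -0.0, -0.0]] max 0.25
end [0.5915 0.2126 0.0367]
```

Call:
jog_arm --plan '[[[0.16,0,0.085,0,0,0],[0.16,0,0.085,0,0,0],[0.16,0,0.085,0,0,0],[0.16,0,0.085,0,0,0],[0.16,0,0.085,0,0,0],[0.16,0,0.085,0,0,0],[0.16,0,0.085,0,0,0],[0.16,0,0.085,0,0,0],[0,0,0.25,0,0,0],[0,0,0.25,0,0,0]]]'

```text
time_s: 12.2
position: [0.5568, 0.2727, 0.0786]
tool_rot: [[-0.252, 0.864, 0.436], [0.432, 0.504, -0.748], [-0.866, -0.0, -0.5]]
ft_force: [0.2, -0.3, 0.1]
grip_width: 0.0851
```

Call:
jog_arm --plan '[[[0,0,0.25,0,0,0],[0,0,0.25,0,0,0],[0,0,0.25,0,0,0],[0,0,0.25,0,0,0],[0,0,0.25,0,0,0],[0,0,0.25,0,0,0],[0,0,0.25,0,0,0],[0,0,0.25,0,0,0],[0,0,0,0,0,0]]]'

```text
time_s: 13.1
position: [0.5915, 0.2121, 0.0382]
tool_rot: [[-0.252, 0.865, 0.435], [0.432, 0.503, -0.749], [-0.866, -0.001, -0.5]]
ft_force: [0.4, -0.2, -0.1]
grip_width: 0.0859
```

```bash
python3 - <<'E'
from h import *
p,R=cur();print(lidpose(1,0,60)[0])
im,d=vision.get_image('top');save('top6',cv2.resize(im[200:340,230:400],None,fx=4,fy=4,interpolation=cv2.INTER_CUBIC))
E
```

```text
t 13.1 p [0.5915 0.2121 0.0382] q [ 29.3876  50.515   79.5611 -66.5596  70.7074  35.7519] F [ 0.3742 -0.1699 -0.1249] w 0.08585790453324002
[0.5915 0.2126 0.0369]
```

View pics/top6.png

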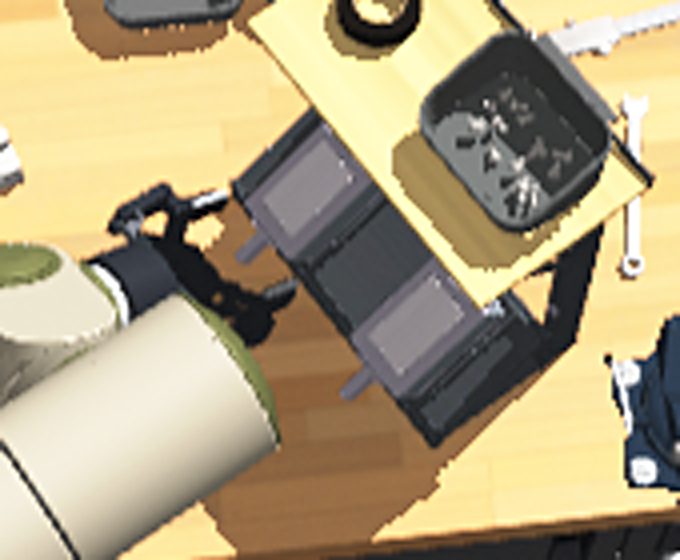

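Fingers straddle the far tongue, with tips at (215,200) and (285,293) and the tongue at (252,248). Near lid is shut. Closing.

Call:
jog_arm --plan '[[[0,0,0,0,0,0],[0,0,0,0,0,0],[0,0,0,0,0,0],[0,0,0,0,0,0],[0,0,0,0,0,0],[0,0,0,0,0,0],[0,0,0,0,0,0],[0,0,0,0,0,0]]]' --grip -1 --squeeze 25

```text
time_s: 13.95
position: [0.5908, 0.2136, 0.0388]
tool_rot: [[-0.252, 0.864, 0.436], [0.432, 0.503, -0.748], [-0.866, -0.0, -0.5]]
ft_force: [-4.0, 4.1, -0.3]
grip_width: 0.0096
```

```bash
python3 - <<'E'
from h import *
p,R=cur()
w=[]
for k in range(1,31):
    a,T=lidpose(1,64*k/30,60-54*k/30); w.append((a+(p-lidpose(1,0,60)[0])*(1-k/30),T,1))
rows(p,R,w)
E
```

```text
t 13.95 p [0.5908 0.2136 0.0388] q [ 29.5337  50.4509  79.5471 -66.4811  70.7565  35.749 ] F [-3.9913  4.1123 -0.2892] w 0.009629105891661582
[[-0.04, 0.0, -0.09, -0.0, 0.21, 0.0], [-0.04, 0.0, -0.1, -0.0, 0.21, 0.0], [-0.04, 0.0, -0.09, -0.0, 0.2, 0.0], [-0.04, 0.0, -0.09, -0.0, 0.21, 0.0], [-0.04, 0.0, -0.09, -0.0, 0.21, 0.0], [-0.04, 0.0, -0.1, -0.0, 0.21, 0.0], [-0.05, 0.0, -0.09, -0.0, 0.21, 0.0], [-0.04, 0.0, -0.09, -0.0, 0.21, -0.0], [-0.05, 0.0, -0.09, -0.0, 0.21, -0.0], [-0.04, 0.0, -0.09, -0.0, 0.21, -0.0]] max 0.21
[[-0.05, 0.0, -0.09, -0.0, 0.21, -0.0], [-0.04, 0.0, -0.09, -0.0, 0.21, -0.0], [-0.05, 0.0, -0.09, -0.0, 0.21, -0.0], [-0.04, 0.0, -0.09, -0.0, 0.21, -0.0], [-0.05, 0.0, -0.09, -0.0, 0.21, -0.0], [-0.05, 0.0, -0.09, -0.0, 0.21, -0.0], [-0.05, 0.0, -0.08, -0.0, 0.21, -0.0], [-0.05, 0.0, -0.09, -0.0, 0.21, -0.0], [-0.05, 0.0, -0.09, -0.0, 0.21, -0.0], [-0.05, 0.0, -0.08, -0.0, 0.21, -0.0]] max 0.21
[[-0.05, 0.0, -0.09, -0.0, 0.2, -0.0], [-0.05, 0.0, -0.09, -0.0, 0.21, -0.0], [-0.05, 0.0, -0.08, -0.0, 0.21, -0.0], [-0.06, 0.0, -0.09, -0.0, 0.21, -0.0], [-0.05, 0.0, -0.08, -0.0, 0.21, -0.0], [-0.05, 0.0, -0.09, -0.0, 0.21, -0.0], [-0.06, 0.0, -0.08, -0.0, 0.21, -0.0], [-0.05, 0.0, -0.09, -0.0, 0.21, -0.0], [-0.06, 0.0, -0.08, -0.0, 0.21, -0.0], [-0.06, 0.0, -0.08, -0.0, 0.21, -0.0]] max 0.21
end [0.5854 0.223  0.1526]
```

Call:
jog_arm --plan '[[[-0.04,0,-0.09,0,0.21,0],[-0.04,0,-0.1,0,0.21,0],[-0.04,0,-0.09,0,0.2,0],[-0.04,0,-0.1,0,0.21,0],[-0.04,0,-0.09,0,0.21,0],[-0.05,0,-0.1,0,0.21,0],[-0.04,0,-0.09,0,0.21,0],[-0.05,0,-0.09,0,0.21,0],[-0.04,0,-0.09,0,0.21,0],[-0.04,0,-0.1,0,0.21,0]]]'

```text
time_s: 14.95
position: [0.5813, 0.2297, 0.0747]
tool_rot: [[-0.375, 0.864, 0.335], [0.643, 0.503, -0.578], [-0.668, -0.001, -0.744]]
ft_force: [0.1, -0.6, -3.9]
grip_width: 0.0096
```

Call:
jog_arm --plan '[[[-0.05,0,-0.09,0,0.21,0],[-0.05,0,-0.09,0,0.21,0],[-0.04,0,-0.09,0,0.21,0],[-0.05,0,-0.09,0,0.21,0],[-0.05,0,-0.09,0,0.21,0],[-0.05,0,-0.09,0,0.21,0],[-0.04,0,-0.09,0,0.21,0],[-0.05,0,-0.09,0,0.21,0],[-0.05,0,-0.09,0,0.21,0],[-0.05,0,-0.09,0,0.21,0]]]'

```text
time_s: 15.95
position: [0.5792, 0.2332, 0.1151]
tool_rot: [[-0.461, 0.864, 0.203], [0.79, 0.503, -0.351], [-0.405, -0.002, -0.914]]
ft_force: [-0.2, -1.1, -4.2]
grip_width: 0.0094
```

Call:
jog_arm --plan '[[[-0.05,0,-0.09,0,0.2,0],[-0.06,0,-0.09,0,0.21,0],[-0.05,0,-0.08,0,0.21,0],[-0.05,0,-0.09,0,0.21,0],[-0.05,0,-0.09,0,0.21,0],[-0.06,0,-0.08,0,0.21,0],[-0.05,0,-0.09,0,0.21,0],[-0.05,0,-0.08,0,0.21,0],[-0.06,0,-0.09,0,0.21,0],[-0.05,0,-0.08,0,0.21,0]]]'

```text
time_s: 16.95
position: [0.5846, 0.2237, 0.1537]
tool_rot: [[-0.501, 0.864, 0.05], [0.859, 0.503, -0.09], [-0.103, -0.002, -0.995]]
ft_force: [-0.7, 0.1, -4.3]
grip_width: 0.0097
```

```bash
python3 - <<'E'
from h import *
p,R=cur();print(lidpose(1,64,6)[0])
E
```

```text
t 16.95 p [0.5846 0.2237 0.1537] q [ 12.4808  32.5935  69.2397  -5.8354  76.5343 -16.4726] F [-0.7219  0.1369 -4.3081] w 0.009653365330377466
[0.5854 0.2232 0.1526]
```

Lid gripped at about 64°. Releasing with the same retreat.

Call:
jog_arm --plan '[[[0,0,0,0,0,0],[0,0,0,0,0,0],[0,0,0,0,0,0],[0,0,0,0,0,0],[0,0,0,0,0,0],[0.2,0,-0.1,0,0,0],[0.5,0,-0.2,0,0,0],[0.8,0,-0.3,0,0,0],[0.8,0,-0.3,0,0,0],[0.8,0,-0.3,0,0,0]]]' --grip 1

```text
time_s: 17.95
position: [0.5193, 0.3364, 0.1898]
tool_rot: [[-0.501, 0.864, 0.053], [0.859, 0.504, -0.091], [-0.105, 0.0, -0.994]]
ft_force: [0.5, 0.5, 0.0]
grip_width: 0.0857
```

Call:
jog_arm --plan '[[[0.8,0,-0.2,0,0,0],[0.8,0,-0.2,0,0,0],[0.5,0,0,0,0,0],[0,0,0,0,0,0]]]'

```text
time_s: 18.35
position: [0.4755, 0.411, 0.1963]
tool_rot: [[-0.504, 0.862, 0.053], [0.857, 0.507, -0.09], [-0.105, -0.0, -0.995]]
ft_force: [0.1, 0.5, -0.5]
grip_width: 0.0856
```

```bash
python3 - <<'E'
from h import *
p,R=cur()
im,d=vision.get_image('top');np.save('d7.npy',d);P=cloud('top',d);P0=cloud('top',np.load('top0.npy'))
save('top7',cv2.resize(im[200:340,230:400],None,fx=4,fy=4,interpolation=cv2.INTER_CUBIC))
print('near',np.median((P-P0)[272:286,326:342,2]),'far',np.median((P-P0)[240:254,300:314,2]),np.median(P[240:254,300:314].reshape(-1,3),0))
E
```

```text
t 18.35 p [0.4755 0.411  0.1963] q [32.5499 31.7823 63.4046 -6.0252 85.0633  2.6341] F [ 0.0787  0.5236 -0.5273] w 0.08562127330713853
near -0.0002378509385298072 far 0.05113782970870911 [0.599  0.1812 0.1475]
```

View pics/top7.png

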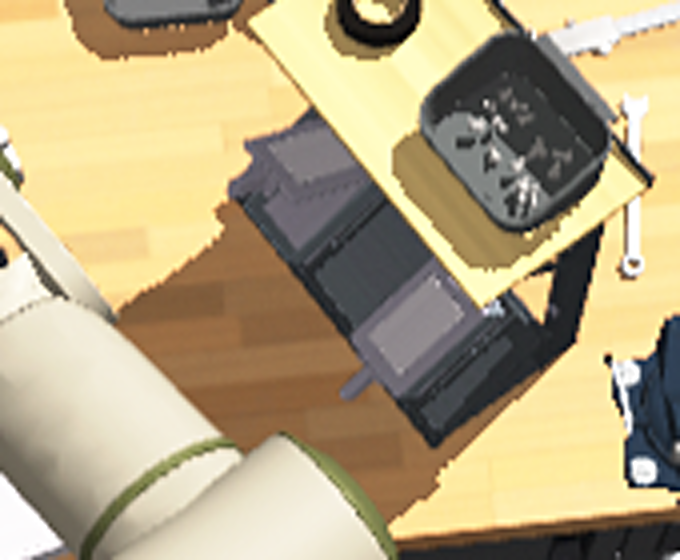

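The far lid stays up, about 51 mm higher than shut, with its tongue at (245,165). That's the stiff one. I'll re-grip it and bring it down along the same arc.

```bash
python3 - <<'E'
from h import *
p,R=cur()
b=np.array([.5848,.2235,.1532]);T=toolR(6)
p1,R1=rows(p,R,[(b+T[:,0]*.02-T[:,2]*.01,T,11),(b,T,4)])
w=[]
for k in range(29,-1,-1):
    a,Q=lidpose(1,64*k/30,60-54*k/30); w.append((a+[-.0003,0,.0012],Q,1))
a,Q=lidpose(1,-1.5,60); w.append((a+[-.0003,0,.0012],Q,1))
rows(b,T,w)
E
```

```text
t 18.4 p [0.4765 0.4096 0.1963] q [32.4091 31.7743 63.4254 -6.0534 85.0493  2.5754] F [ 0.8287 -0.6248  0.2749] w 0.08536092231346269
[[-0.43, -0.0, 0.13, 0.0, 0.0, 0.0], [-0.43, -0.0, 0.13, 0.0, 0.0, 0.0], [-0.43, -0.0, 0.13, 0.0, 0.0, 0.0], [-0.43, -0.0, 0.12, 0.0, 0.0, 0.0], [-0.43, -0.0, 0.13, 0.0, 0.0, 0.0], [-0.43, -0.0, 0.12, 0.0, 0.0, 0.0], [-0.43, -0.0, 0.13, 0.0, 0.0, 0.0], [-0.43, -0.0, 0.12, 0.0, 0.0, 0.0], [-0.43, -0.01, 0.13, 0.0, 0.0, 0.0], [-0.44, -0.0, 0.12, 0.0, 0.0, 0.01]] max 0.44
[[-0.43, -0.01, 0.13, 0.0, 0.0, 0.0], [-0.13, 0.0, 0.06, 0.0, 0.0, 0.0], [-0.12, 0.0, 0.06, 0.0, 0.0, 0.0], [-0.13, 0.0, 0.06, 0.0, 0.0, 0.0], [-0.12, 0.0, 0.07, 0.0, 0.0, 0.0]] max 0.43
end [0.5846 0.2234 0.1531]
[[0.04, 0.0, 0.07, 0.0, -0.21, -0.0], [0.05, 0.0, 0.09, 0.0, -0.21, -0.0], [0.05, 0.0, 0.09, -0.0, -0.21, -0.0], [0.06, 0.0, 0.08, -0.0, -0.21, -0.0], [0.05, 0.0, 0.09, -0.0, -0.21, -0.0], [0.05, 0.0, 0.09, -0.0, -0.21, -0.0], [0.05, 0.0, 0.09, -0.0, -0.21, -0.0], [0.05, 0.0, 0.09, -0.0, -0.21, -0.0], [0.04, 0.0, 0.09, -0.0, -0.2, -0.0], [0.05, 0.0, 0.09, -0.0, -0.21, -0.0]] ma
[... 152 characters left out ...]
 -0.0], [0.04, 0.0, 0.09, -0.0, -0.21, -0.0], [0.05, 0.0, 0.09, -0.0, -0.21, -0.0], [0.04, 0.0, 0.1, -0.0, -0.21, -0.0], [0.05, 0.0, 0.09, -0.0, -0.21, -0.0], [0.04, 0.0, 0.09, -0.0, -0.21, -0.0], [0.04, 0.0, 0.09, -0.0, -0.21, -0.0]] max 0.21
[[0.04, 0.0, 0.1, -0.0, -0.21, -0.0], [0.05, 0.0, 0.09, -0.0, -0.21, -0.0], [0.04, 0.0, 0.1, -0.0, -0.21, -0.0], [0.04, 0.0, 0.09, -0.0, -0.21, -0.0], [0.04, 0.0, 0.1, -0.0, -0.21, -0.0], [0.04, 0.0, 0.09, -0.0, -0.21, -0.0], [0.04, 0.0, 0.1, -0.0, -0.2, -0.0], [0.03, 0.0, 0.09, -0.0, -0.21, -0.0], [0.04, 0.0, 0.1, -0.0, -0.21, -0.0], [0.04, 0.0, 0.1, -0.0, -0.21, -0.0]] max 0.21
[[0.04, 0.0, 0.06, -0.0, -0.0, -0.0]] max 0.06
end [0.5919 0.2114 0.0354]
```

Call:
jog_arm --plan '[[[-0.43,0,0.13,0,0,0],[-0.43,0,0.13,0,0,0],[-0.43,0,0.13,0,0,0],[-0.43,0,0.12,0,0,0],[-0.43,0,0.13,0,0,0],[-0.43,0,0.12,0,0,0],[-0.43,0,0.13,0,0,0],[-0.43,0,0.12,0,0,0],[-0.43,0,0.13,0,0,0],[-0.43,0,0.12,0,0,0]]]'

```text
time_s: 19.4
position: [0.567, 0.255, 0.1638]
tool_rot: [[-0.501, 0.864, 0.053], [0.859, 0.504, -0.091], [-0.105, -0.0, -0.994]]
ft_force: [0.7, -0.2, -0.2]
grip_width: 0.0855
```

Call:
jog_arm --plan '[[[-0.43,0,0.13,0,0,0],[-0.13,0,0.06,0,0,0],[-0.12,0,0.06,0,0,0],[-0.13,0,0.06,0,0,0],[-0.12,0,0.07,0,0,0],[0,0,0,0,0,0]]]'

```text
time_s: 20.0
position: [0.5858, 0.2226, 0.1526]
tool_rot: [[-0.501, 0.864, 0.052], [0.859, 0.504, -0.091], [-0.105, -0.001, -0.994]]
ft_force: [-0.2, 0.5, -0.0]
grip_width: 0.0853
```

Call:
jog_arm --plan '[[[0,0,0,0,0,0],[0,0,0,0,0,0],[0,0,0,0,0,0],[0,0,0,0,0,0],[0,0,0,0,0,0],[0,0,0,0,0,0],[0,0,0,0,0,0],[0,0,0,0,0,0]]]' --grip -1 --squeeze 25

```text
time_s: 20.8
position: [0.5855, 0.2229, 0.1529]
tool_rot: [[-0.501, 0.864, 0.052], [0.859, 0.504, -0.091], [-0.105, -0.001, -0.994]]
ft_force: [-2.3, 0.7, 1.4]
grip_width: 0.0096
```

Gripped at 9.6 mm. Swinging down.

Call:
jog_arm --plan '[[[0.04,0,0.08,0,-0.21,0],[0.05,0,0.09,0,-0.21,0],[0.05,0,0.09,0,-0.21,0],[0.06,0,0.08,0,-0.21,0],[0.05,0,0.09,0,-0.21,0],[0.05,0,0.09,0,-0.21,0],[0.05,0,0.09,0,-0.21,0],[0.05,0,0.09,0,-0.21,0],[0.05,0,0.09,0,-0.2,0],[0.05,0,0.09,0,-0.21,0]]]'

```text
time_s: 21.8
position: [0.5796, 0.233, 0.1145]
tool_rot: [[-0.46, 0.864, 0.205], [0.789, 0.504, -0.351], [-0.407, 0.0, -0.914]]
ft_force: [-8.4, 4.8, 7.4]
grip_width: 0.0097
```

Call:
jog_arm --plan '[[[0.05,0,0.09,0,-0.21,0],[0.05,0,0.09,0,-0.21,0],[0.04,0,0.09,0,-0.21,0],[0.05,0,0.09,0,-0.21,0],[0.04,0,0.09,0,-0.21,0],[0.05,0,0.09,0,-0.21,0],[0.04,0,0.1,0,-0.21,0],[0.05,0,0.09,0,-0.21,0],[0.04,0,0.09,0,-0.21,0],[0.04,0,0.09,0,-0.21,0]]]'

```text
time_s: 22.8
position: [0.5815, 0.2298, 0.0736]
tool_rot: [[-0.375, 0.864, 0.337], [0.642, 0.504, -0.578], [-0.669, 0.0, -0.743]]
ft_force: [-7.3, 6.8, 2.2]
grip_width: 0.0097
```

Call:
jog_arm --plan '[[[0.04,0,0.1,0,-0.21,0],[0.05,0,0.09,0,-0.21,0],[0.04,0,0.1,0,-0.21,0],[0.04,0,0.09,0,-0.21,0],[0.04,0,0.1,0,-0.21,0],[0.04,0,0.09,0,-0.21,0],[0.04,0,0.1,0,-0.2,0],[0.03,0,0.09,0,-0.21,0],[0.04,0,0.1,0,-0.21,0],[0.04,0,0.1,0,-0.21,0]]]'

```text
time_s: 23.8
position: [0.5909, 0.2158, 0.0388]
tool_rot: [[-0.251, 0.862, 0.441], [0.433, 0.507, -0.745], [-0.866, 0.004, -0.5]]
ft_force: [-17.4, 20.5, 7.5]
grip_width: 0.0094
```

```bash
python3 - <<'E'
from h import *
p,R=cur();print(lidpose(1,0,60)[0])
im,d=vision.get_image('top');P=cloud('top',d);P0=cloud('top',np.load('top0.npy'))
save('top8',cv2.resize(im[200:340,230:400],None,fx=4,fy=4,interpolation=cv2.INTER_CUBIC))
print('near',np.median((P-P0)[272:286,326:342,2]),'far',np.median((P-P0)[240:254,300:314,2]))
E
```

```text
t 23.8 p [0.5909 0.2158 0.0388] q [ 29.7114  50.456   79.5504 -66.599   70.6049  35.9695] F [-17.3698  20.4871   7.5164] w 0.009403677209597817
[0.5915 0.2126 0.0369]
near -0.0006849915355576913 far -0.0001405849950510893
```

View pics/top8.png

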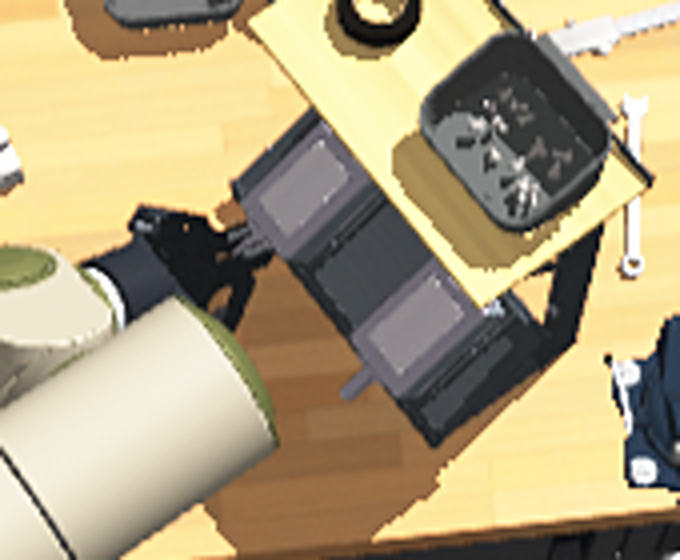

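The lid is back down, with depth change about 0. Releasing and backing straight out.

Call:
jog_arm --plan '[[[0,0,0,0,0,0],[0,0,0,0,0,0],[0,0,0,0,0,0],[0,0,0,0,0,0],[0,0,0,0,0,0],[0,0,-0.3,0,0,0],[0,0,-0.6,0,0,0],[0,0,-0.8,0,0,0],[0,0,-0.8,0,0,0],[0,0,-0.5,0,0,0]]]' --grip 1

```text
time_s: 24.85
position: [0.5387, 0.3041, 0.0991]
tool_rot: [[-0.251, 0.863, 0.438], [0.433, 0.505, -0.747], [-0.866, 0.002, -0.5]]
ft_force: [-0.0, 0.3, 0.7]
grip_width: 0.0853
```

```bash
python3 - <<'E'
from h import *
p,R=cur()
im,d=vision.get_image('top');P=cloud('top',d);P0=cloud('top',np.load('top0.npy'));np.save('top0im.npy',im)
print('near',np.median((P-P0)[272:286,326:342,2]),'far',np.median((P-P0)[240:254,300:314,2]))
f=12;out=[]
for i,off in((0,(312,265)),(1,(285,227))):
    cr=cv2.resize(im[off[1]:off[1]+48,off[0]:off[0]+32],None,fx=f,fy=f,interpolation=cv2.INTER_NEAREST)
    o,Rt=tinpose(i,0)
    for lo,hi in[((-.05,-.031,.0),(.05,.031,.022)),((-.083,-.005,.002),(-.05,.005,.022))]:
        c,e=box(lo,hi);wire(cr,'top',c,e,o,Rt,f,off,(0,255,0))
    out.append(cr)
save('ov9',np.hstack(out))
E
```

```text
t 24.85 p [0.5387 0.3041 0.0991] q [ 39.0231  47.1783  73.4245 -59.868   81.7871  30.8387] F [-0.0369  0.3245  0.6982] w 0.08531232051884034
near -0.0008203190007899652 far -0.0007486361440409567
```

View pics/ov9.png

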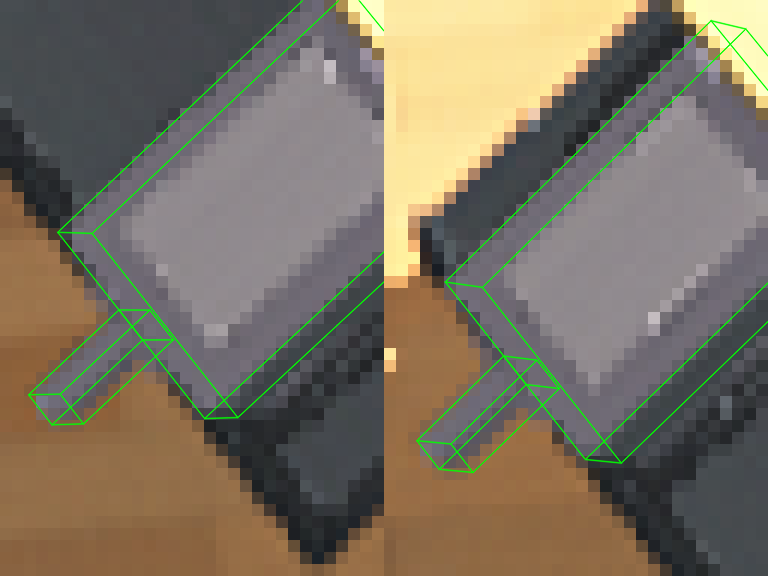

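Both lids are shut and both tins are still in their bays. Now to grip the far (stiff) tin, square to the bed.

```bash
cat >> h.py <<'E'
def gpose(i,h,back=0,phi=30):
    o,R=tinpose(i);T=toolR(phi);return o+R[:,2]*h+T[:,2]*(.019-back),T
E
python3 - <<'E'
from h import *
p,R=cur()
a,T=gpose(1,.002);b,_=gpose(1,.002,.1);T45=toolR(45)
print(a,b)
rows(p,R,[(p+[0,0,.09],T45,8),(b,T,10)]);rows(b,T,[(a,T,10)])
E
```

```text
t 24.9 p [0.5382 0.306  0.1004] q [ 39.1874  47.1061  73.3024 -59.837   81.8586  30.8077] F [-1.4697  2.2129  1.1791] w 0.08539809965995299
[0.6202 0.1634 0.0553] [0.595  0.2066 0.1419]
[[-0.24, 0.0, -0.14, 0.0, 0.22, -0.0], [-0.24, 0.0, -0.15, 0.0, 0.22, -0.0], [-0.23, 0.0, -0.16, 0.01, 0.22, -0.0], [-0.23, 0.0, -0.16, 0.0, 0.22, -0.0], [-0.22, 0.0, -0.17, 0.01, 0.22, -0.0], [-0.22, 0.0, -0.18, 0.01, 0.21, -0.0], [-0.21, 0.0, -0.19, 0.0, 0.22, -0.0], [-0.21, 0.01, -0.19, 0.01, 0.21, -0.01], [-0.12, -0.0, 0.29, -0.0, 0.17, 0.0], [-0.12, -0.0, 0.28, -0.0, 0.18, 0.0]] max 0.29
[[-0.13, -0.0, 0.28, -0.0, 0.17, 0.0], [-0.14, -0.0, 0.28, -0.0, 0.18, 0.0], [-0.15, -0.0, 0.27, -0.0, 0.17, 0.0], [-0.15, -0.01, 0.27, -0.0, 0.18, 0.0], [-0.16, -0.0, 0.27, -0.0, 0.17, 0.0], [-0.17, -0.01, 0.26, -0.0, 0.18, 0.0], [-0.17, -0.0, 0.26, -0.0, 0.17, 0.0], [-0.18, -0.01, 0.25, -0.0, 0.18, 0.0]] max 0.28
end [0.5948 0.2068 0.142 ]
[[-0.0, 0.0, 0.25, 0.0, 0.0, 0.0], [-0.0, 0.0, 0.25, 0.0, 0.0, 0.0], [-0.0, 0.0, 0.25, 0.0, 0.0, 0.0], [0.0, 0.0, 0.25, 0.0, 0.0, 0.0], [0.0, 0.0, 0.25, 0.0, 0.0, 0.0], [0.0, -0.0, 0.25, 0.0, 0.0, 0.0], [0.0, -0.0, 0.25, 0.0, 0.0, 0.0], [0.0, -0.0, 0.25, 0.0, 0.0, 0.0], [0.0, -0.0, 0.25, 0.0, 0.0, 0.0], [0.0, -0.0, 0.25, 0.0, 0.0, 0.0]] max 0.25
end [0.6202 0.1634 0.0553]
```

Call:
jog_arm --plan '[[[-0.24,0,-0.14,0,0.22,0],[-0.24,0,-0.15,0,0.22,0],[-0.23,0,-0.16,0,0.22,0],[-0.23,0,-0.16,0,0.22,0],[-0.22,0,-0.17,0,0.22,0],[-0.22,0,-0.18,0,0.21,0],[-0.21,0,-0.19,0,0.22,0],[-0.21,0,-0.19,0,0.21,0],[-0.12,0,0.29,0,0.17,0],[-0.12,0,0.28,0,0.18,0]]]'

```text
time_s: 25.9
position: [0.5513, 0.2815, 0.177]
tool_rot: [[-0.375, 0.864, 0.337], [0.642, 0.504, -0.577], [-0.668, -0.0, -0.744]]
ft_force: [-0.3, -0.2, 0.0]
grip_width: 0.0854
```

Call:
jog_arm --plan '[[[-0.13,0,0.28,0,0.17,0],[-0.14,0,0.28,0,0.18,0],[-0.15,0,0.27,0,0.17,0],[-0.15,0,0.27,0,0.18,0],[-0.16,0,0.27,0,0.17,0],[-0.17,0,0.26,0,0.18,0],[-0.17,0,0.26,0,0.17,0],[-0.18,0,0.25,0,0.18,0],[0,0,0,0,0,0]]]'

```text
time_s: 26.8
position: [0.5979, 0.2013, 0.1385]
tool_rot: [[-0.435, 0.865, 0.25], [0.749, 0.502, -0.432], [-0.499, -0.0, -0.866]]
ft_force: [0.1, 0.3, -0.1]
grip_width: 0.0854
```

```bash
python3 - <<'E'
from h import *
p,R=cur()
a,T=gpose(1,.002);m,_=gpose(1,.002,.06);rows(p,R,[(m,T,5),(a,T,8)])
im,d=vision.get_image('top');save('top10',cv2.resize(im[200:340,230:400],None,fx=4,fy=4,interpolation=cv2.INTER_CUBIC))
E
```

```text
t 26.8 p [0.5979 0.2013 0.1385] q [ 19.4124  34.8833  73.6329 -31.7708  68.7391   0.3649] F [ 0.0829  0.3368 -0.1356] w 0.08543803518814018
[[0.02, 0.0, 0.17, -0.0, -0.0, -0.0], [0.02, 0.0, 0.17, -0.0, -0.0, -0.0], [0.02, 0.0, 0.17, -0.0, -0.0, -0.0], [0.01, 0.0, 0.17, -0.01, -0.0, -0.01], [0.02, 0.0, 0.17, -0.0, -0.01, -0.0], [-0.0, 0.0, 0.19, -0.0, 0.0, -0.0], [-0.0, 0.0, 0.19, -0.0, 0.0, -0.0], [-0.0, 0.0, 0.19, -0.0, 0.0, -0.0], [-0.0, 0.0, 0.19, -0.0, 0.0, -0.0], [-0.0, 0.0, 0.19, -0.0, 0.0, -0.0]] max 0.19
[[-0.0, 0.0, 0.18, -0.0, 0.0, -0.0], [-0.0, 0.0, 0.19, -0.0, 0.0, -0.0], [-0.0, 0.01, 0.18, -0.0, 0.0, -0.0]] max 0.19
end [0.6203 0.1636 0.0553]
```

View pics/top10.png

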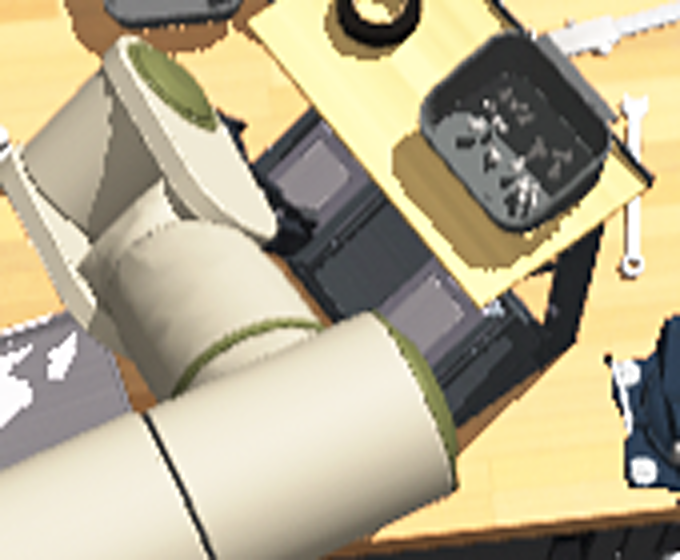

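The fingers flank the far tin, seen at (235,125) and (300,215). Descending along the tool axis.

Call:
jog_arm --plan '[[[0.02,0,0.17,0,0,0],[0.02,0,0.17,0,0,0],[0.02,0,0.17,0,0,0],[0.02,0,0.17,0,0,0],[0.02,0,0.17,0,0,0],[0,0,0.19,0,0,0],[0,0,0.19,0,0,0],[0,0,0.19,0,0,0],[0,0,0.19,0,0,0],[0,0,0.19,0,0,0]]]'

```text
time_s: 27.85
position: [0.6138, 0.1748, 0.0741]
tool_rot: [[-0.436, 0.864, 0.252], [0.748, 0.504, -0.432], [-0.5, 0.0, -0.866]]
ft_force: [0.1, 0.2, -0.1]
grip_width: 0.0852
```

Call:
jog_arm --plan '[[[0,0,0.18,0,0,0],[0,0,0.19,0,0,0],[0,0,0.18,0,0,0],[0,0,0,0,0,0]]]'

```text
time_s: 28.25
position: [0.619, 0.165, 0.0545]
tool_rot: [[-0.436, 0.864, 0.25], [0.748, 0.503, -0.433], [-0.5, -0.002, -0.866]]
ft_force: [-0.1, -0.2, -0.7]
grip_width: 0.0853
```

```bash
python3 - <<'E'
from h import *
p,R=cur();print(gpose(1,.002)[0])
E
```

```text
t 28.25 p [0.619  0.165  0.0545] q [ 15.5645  40.7604  78.0652 -34.7103  58.1857   3.2718] F [-0.0879 -0.2271 -0.7222] w 0.08529908994065055
[0.6202 0.1634 0.0553]
```

Call:
jog_arm --plan '[[[0,0,0,0,0,0],[0,0,0,0,0,0],[0,0,0,0,0,0],[0,0,0,0,0,0],[0,0,0,0,0,0],[0,0,0,0,0,0],[0,0,0,0,0,0]]]' --grip -1 --squeeze 60

```text
time_s: 28.95
position: [0.6193, 0.1661, 0.056]
tool_rot: [[-0.436, 0.864, 0.253], [0.748, 0.504, -0.431], [-0.5, 0.001, -0.866]]
ft_force: [-1.9, 5.3, 4.8]
grip_width: 0.0613
```

Call:
jog_arm --plan '[[[0,0,-0.05,0,0,0],[0,0,-0.1,0,0,0],[0,0,-0.1,0,0,0],[0,0,-0.15,0,0,0],[0,0,-0.15,0,0,0],[0,0,0,0,0,0]]]'

```text
time_s: 29.55
position: [0.6137, 0.1757, 0.0756]
tool_rot: [[-0.436, 0.864, 0.253], [0.748, 0.504, -0.432], [-0.5, 0.001, -0.866]]
ft_force: [-0.7, 0.9, -8.3]
grip_width: 0.0613
```

```bash
python3 - <<'E'
from h import *
p,R=cur();
im,d=vision.get_image('top');save('top11',cv2.resize(im[200:340,230:400],None,fx=4,fy=4,interpolation=cv2.INTER_CUBIC))
E
```

```text
t 29.55 p [0.6137 0.1757 0.0756] q [ 16.6593  39.1532  77.2101 -33.9124  60.5933   2.6478] F [-0.7245  0.8986 -8.2697] w 0.061347118574368746
```

View pics/top11.png

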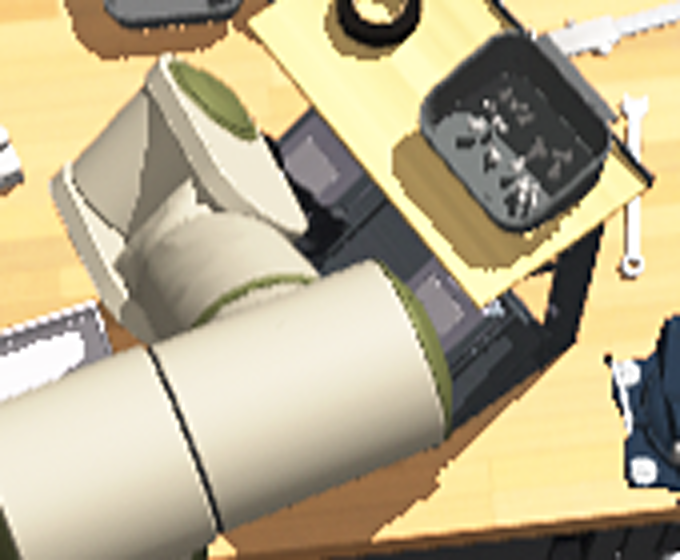

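```bash
python3 - <<'E'
from h import *
o,Rt=tinpose(1);g=np.array([.6193,.1661,.056]);print('TCP in tin frame',Rt.T@(g-o))
im=cv2.imread('pics/top0.png')[...,::-1];f=7;off=(190,265)
cr=cv2.resize(im[265:360,190:285],None,fx=f,fy=f,interpolation=cv2.INTER_NEAREST).copy() if False else cv2.resize(im[265:350,190:285],None,fx=f,fy=f,interpolation=cv2.INTER_NEAREST)
a=np.radians(13.3);R=np.array([[np.cos(a),-np.sin(a),0],[np.sin(a),np.cos(a),0],[0,0,1]])
for lo,hi,c_ in[((-.09,-.09,0),(.09,.09,.028),(0,255,0)),((-.086,-.086,.004),(.086,.086,.028),(255,0,0))]:
    c,e=box(lo,hi);wire(cr,'top',c,e,np.array([.452,.4205,0]),R,f,off,c_)
save('ovtray',cr)
p,Rr=cur()
q=p-toolR(30)[:,2]*.08
m=q+rackR()[:,0]*-.06+[0,0,.04]
rows(p,Rr,[(q,toolR(30),10),(m,toolR(20),6)])
E
```

```text
TCP in tin frame [-0.0021  0.0006 -0.015 ]
t 29.6 p [0.6136 0.1754 0.0751] q [ 16.6409  39.184   77.2386 -33.9207  60.5693   2.655 ] F [-1.0979 -0.618  -7.57  ] w 0.06127134887939325
[[-0.0, 0.0, -0.2, 0.0, 0.0, -0.0], [-0.0, 0.0, -0.2, 0.0, 0.0, -0.0], [-0.0, 0.0, -0.2, 0.0, 0.0, -0.0], [-0.0, 0.0, -0.2, 0.0, 0.0, -0.0], [-0.0, 0.0, -0.2, 0.0, 0.0, -0.0], [-0.0, 0.0, -0.2, 0.0, 0.0, -0.0], [-0.0, 0.0, -0.2, 0.0, 0.0, -0.0], [-0.0, 0.0, -0.2, 0.0, 0.0, -0.0], [-0.0, 0.0, -0.2, 0.0, 0.0, -0.0], [-0.0, 0.0, -0.2, 0.0, 0.0, -0.0]] max 0.2
[[0.13, 0.0, -0.27, 0.0, 0.19, -0.0], [0.14, 0.0, -0.27, 0.0, 0.2, -0.0], [0.15, 0.0, -0.26, 0.0, 0.19, -0.0], [0.16, 0.0, -0.26, 0.0, 0.2, -0.0], [0.16, 0.0, -0.25, 0.0, 0.19, -0.0], [0.17, 0.0, -0.24, 0.01, 0.2, -0.0]] max 0.27
end [0.5632 0.2617 0.1843]
```

View pics/ovtray.png

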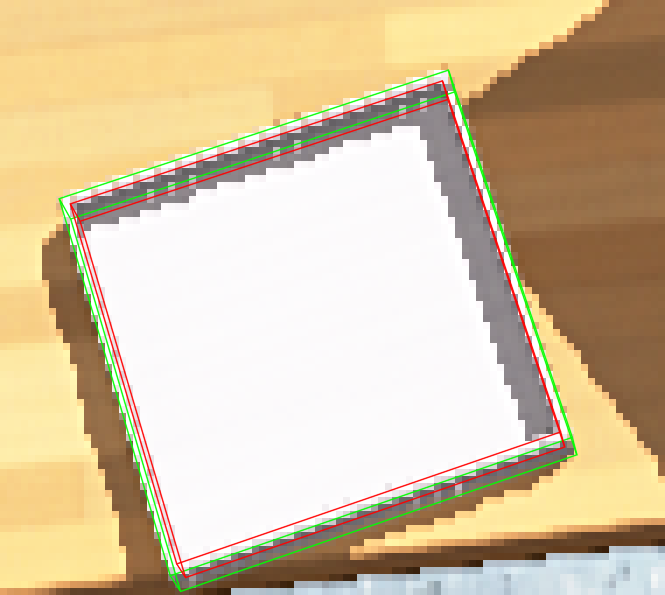

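The tray overlay fits well: centre (0.452, 0.4205), yaw 13.3°. Lifting out.

Call:
jog_arm --plan '[[[0,0,-0.2,0,0,0],[0,0,-0.2,0,0,0],[0,0,-0.2,0,0,0],[0,0,-0.2,0,0,0],[0,0,-0.2,0,0,0],[0,0,-0.2,0,0,0],[0,0,-0.2,0,0,0],[0,0,-0.2,0,0,0],[0,0,-0.2,0,0,0],[0,0,-0.2,0,0,0]]]'

```text
time_s: 30.6
position: [0.5932, 0.21, 0.1444]
tool_rot: [[-0.436, 0.864, 0.252], [0.748, 0.504, -0.432], [-0.5, -0.0, -0.866]]
ft_force: [-0.8, -0.1, -7.2]
grip_width: 0.0611
```

Call:
jog_arm --plan '[[[0.13,0,-0.27,0,0.19,0],[0.14,0,-0.27,0,0.2,0],[0.15,0,-0.26,0,0.19,0],[0.16,0,-0.26,0,0.2,0],[0.16,0,-0.25,0,0.19,0],[0.17,0,-0.24,0,0.2,0],[0,0,0,0,0,0]]]'

```text
time_s: 31.3
position: [0.5634, 0.2621, 0.1854]
tool_rot: [[-0.473, 0.864, 0.174], [0.812, 0.504, -0.294], [-0.341, 0.002, -0.94]]
ft_force: [-0.3, -0.6, -7.0]
grip_width: 0.0611
```

```bash
python3 - <<'E'
from h import *
p,R=cur()
T=toolR(0,13.3);c=np.array([.452,.4205,0])+T[:,0]*.002
rows(p,R,[(c+[0,0,.13],T,16),(c+[0,0,.03],T,14)])
im,d=vision.get_image('top');save('top12',cv2.resize(im[200:340,190:400],None,fx=3.6,fy=3.6,interpolation=cv2.INTER_CUBIC))
E
```

```text
t 31.3 p [0.5634 0.2621 0.1854] q [ 22.1273  31.3575  68.4661 -20.2073  77.8664  -4.2417] F [-0.3082 -0.6407 -7.0123] w 0.061132532734998656
[[0.32, -0.02, -0.02, 0.02, 0.14, 0.12], [0.32, -0.03, -0.02, 0.02, 0.14, 0.12], [0.31, -0.04, -0.01, 0.02, 0.14, 0.12], [0.31, -0.04, -0.0, 0.02, 0.14, 0.12], [0.31, -0.05, 0.0, 0.02, 0.15, 0.12], [0.31, -0.05, 0.01, 0.02, 0.14, 0.12], [0.31, -0.06, 0.02, 0.02, 0.15, 0.12], [0.31, -0.06, 0.03, 0.02, 0.14, 0.12], [0.31, -0.07, 0.03, 0.02, 0.15, 0.12], [0.31, -0.08, 0.04, 0.03, 0.14, 0.13]] max 0.32
[[0.3, -0.08, 0.05, 0.02, 0.15, 0.12], [0.3, -0.09, 0.05, 0.03, 0.14, 0.13], [0.3, -0.09, 0.06, 0.02, 0.15, 0.12], [0.3, -0.1, 0.07, 0.03, 0.14, 0.13], [0.29, -0.1, 0.07, 0.02, 0.15, 0.12], [0.29, -0.11, 0.08, 0.03, 0.14, 0.13], [0.0, 0.0, 0.18, -0.0, 0.0, -0.0], [0.0, 0.0, 0.18, -0.0, 0.0, -0.0], [0.0, 0.0, 0.18, -0.0, 0.0, -0.0], [0.0, 0.0, 0.18, -0.0, 0.0, -0.0]] max 0.3
[[0.0, 0.0, 0.18, -0.0, 0.0, -0.0], [0.0, 0.0, 0.18, -0.0, 0.0, -0.0], [0.0, 0.0, 0.18, -0.0, 0.0, -0.0], [0.0, 0.0, 0.18, -0.0, 0.0, -0.0], [0.0, 0.0, 0.18, -0.0, 0.0, -0.0], [0.0, 0.0, 0.18, -0.0, 0.0, -0.0], [0.0, 0.0, 0.17, -0.0, 0.0, -0.0], [0.0, 0.0, 0.18, -0.0, 0.0, -0.0], [0.0, 0.0, 0.17, -0.0, 0.0, -0.0], [0.0, 0.0, 0.18, -0.0, 0.0, -0.0]] max 0.18
end [0.4515 0.4224 0.03  ]
```

View pics/top12.png

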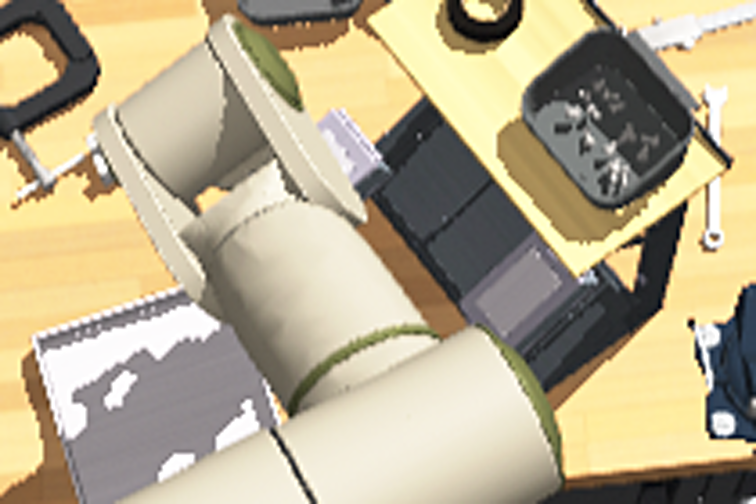

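The tin is out, held at (350,150), and the far bay is empty. Near tin is still in its bay. Moving to the tray.

Call:
jog_arm --plan '[[[0.32,-0.02,-0.02,0.02,0.14,0.12],[0.32,-0.03,-0.02,0.02,0.14,0.12],[0.31,-0.04,-0.01,0.02,0.14,0.12],[0.31,-0.04,0,0.02,0.14,0.12],[0.31,-0.05,0,0.02,0.15,0.12],[0.31,-0.05,0.01,0.02,0.14,0.12],[0.31,-0.06,0.02,0.02,0.15,0.12],[0.31,-0.06,0.03,0.02,0.14,0.12],[0.31,-0.07,0.03,0.02,0.15,0.12],[0.31,-0.08,0.04,0.03,0.14,0.13]]]'

```text
time_s: 32.35
position: [0.493, 0.3624, 0.1491]
tool_rot: [[-0.332, 0.942, 0.055], [0.934, 0.336, -0.118], [-0.13, 0.012, -0.991]]
ft_force: [0.2, -0.2, -8.2]
grip_width: 0.0614
```

Call:
jog_arm --plan '[[[0.3,-0.08,0.05,0.02,0.15,0.12],[0.3,-0.09,0.05,0.03,0.14,0.13],[0.3,-0.09,0.06,0.02,0.15,0.12],[0.3,-0.1,0.07,0.03,0.14,0.13],[0.29,-0.1,0.07,0.02,0.15,0.12],[0.29,-0.11,0.08,0.03,0.14,0.13],[0,0,0,0,0,0],[0,0,0,0,0,0]]]'

```text
time_s: 33.15
position: [0.4514, 0.4218, 0.1285]
tool_rot: [[-0.229, 0.973, -0.002], [0.973, 0.229, -0.002], [-0.001, -0.002, -1.0]]
ft_force: [-1.0, -0.1, -7.6]
grip_width: 0.0615
```

```bash
python3 - <<'E'
from h import *
p,R=cur();print(R)
T=toolR(0,13.3);c=np.array([.452,.4205,0])+T[:,0]*.002
rows(p,R,[(c+[0,0,.02],T,18)])
E
```

```text
t 33.15 p [0.4514 0.4218 0.1285] q [32.0994 33.4667 71.8733 -0.0143 74.8143 18.8528] F [-0.9673 -0.085  -7.5678] w 0.061463078574551425
[[-0.2292  0.9734 -0.0022]
 [ 0.9734  0.2292 -0.0016]
 [-0.0011 -0.0025 -1.    ]]
[[0.0, 0.0, 0.15, -0.0, 0.0, -0.0], [0.0, 0.0, 0.15, -0.0, 0.0, -0.0], [0.0, 0.0, 0.15, -0.0, 0.0, -0.0], [0.0, 0.0, 0.15, -0.0, 0.0, -0.0], [0.0, 0.0, 0.15, -0.0, 0.0, -0.0], [0.0, 0.0, 0.15, -0.0, 0.0, -0.0], [0.0, 0.0, 0.15, -0.0, 0.0, -0.0], [0.0, 0.0, 0.15, -0.0, 0.0, -0.0], [0.0, 0.0, 0.15, -0.0, 0.0, -0.0], [0.0, 0.0, 0.15, -0.0, 0.0, -0.0]] max 0.15
[[0.0, 0.0, 0.15, -0.0, 0.0, -0.0], [0.0, 0.0, 0.15, -0.0, 0.0, -0.0], [0.0, 0.0, 0.15, -0.0, 0.0, -0.0], [0.0, 0.0, 0.15, -0.0, 0.0, -0.0], [0.0, 0.0, 0.15, -0.0, 0.0, -0.0], [0.01, 0.0, 0.15, -0.01, 0.0, -0.0], [0.0, 0.01, 0.16, -0.0, 0.0, -0.0], [0.01, 0.0, 0.15, -0.01, 0.01, -0.01]] max 0.16
end [0.4514 0.4225 0.0201]
```

Call:
jog_arm --plan '[[[0,0,0.2,0,0,0],[0,0,0.2,0,0,0],[0,0,0.2,0,0,0],[0,0,0.2,0,0,0],[0,0,0.2,0,0,0],[0,0,0.2,0,0,0],[0,0,0.2,0,0,0],[0,0,0.2,0,0,0],[0,0,0.2,0,0,0],[0,0,0.2,0,0,0]]]'

```text
time_s: 34.15
position: [0.4512, 0.4217, 0.0479]
tool_rot: [[-0.229, 0.973, -0.002], [0.973, 0.229, -0.001], [-0.001, -0.003, -1.0]]
ft_force: [-0.2, 0.3, -8.2]
grip_width: 0.0613
```

Call:
jog_arm --plan '[[[0,0,0.2,0,0,0],[0,0,0.15,0,0,0],[0,0,0.1,0,0,0],[0,0,0.1,0,0,0],[0,0,0,0,0,0],[0,0,0,0,0,0]]]'

```text
time_s: 34.75
position: [0.4512, 0.4217, 0.0267]
tool_rot: [[-0.229, 0.973, -0.002], [0.973, 0.229, -0.001], [-0.001, -0.002, -1.0]]
ft_force: [0.5, 0.0, -8.3]
grip_width: 0.0607
```

```bash
python3 - <<'E'
from h import *
p,R=cur()
for n in('top','side'):
    im,d=vision.get_image(n);save(n+'13',cv2.resize(im[220:360,180:350],None,fx=4,fy=4,interpolation=cv2.INTER_CUBIC))
E
```

```text
t 34.75 p [0.4512 0.4217 0.0267] q [32.0928 40.1544 78.0182  0.0152 61.9623 18.8574] F [ 0.502   0.0066 -8.2956] w 0.06074878908965071
```

View pics/top13.png

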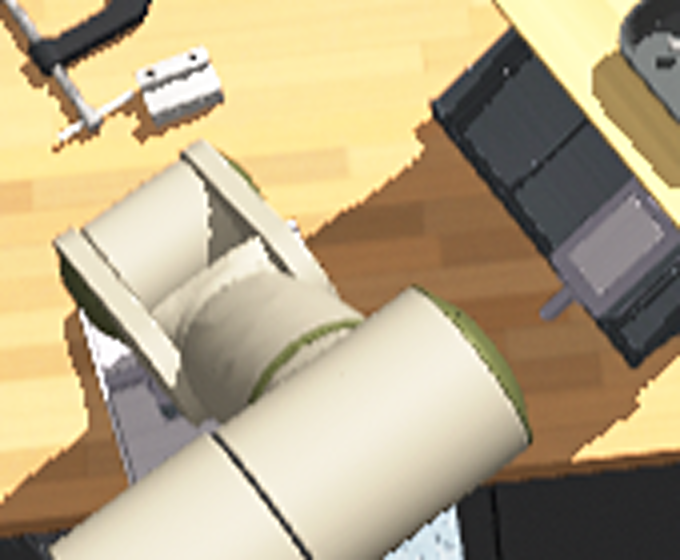

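The wrist hides the tin. I'll lower slowly with force checks; contact is expected near TCP z = 0.011.

Call:
jog_arm --plan '[[[0,0,0.06,0,0,0],[0,0,0.06,0,0,0],[0,0,0.05,0,0,0],[0,0,0.05,0,0,0],[0,0,0.04,0,0,0],[0,0,0.03,0,0,0],[0,0,0.02,0,0,0],[0,0,0,0,0,0],[0,0,0,0,0,0]]]'

```text
time_s: 35.75
position: [0.4511, 0.4217, 0.0142]
tool_rot: [[-0.229, 0.973, -0.002], [0.973, 0.229, -0.001], [-0.001, -0.003, -1.0]]
ft_force: [0.6, -0.0, -7.4]
grip_width: 0.0614
```

Call:
jog_arm --plan '[[[0,0,0.02,0,0,0],[0,0,0.02,0,0,0],[0,0,0,0,0,0]]]'

```text
time_s: 36.05
position: [0.451, 0.4216, 0.0124]
tool_rot: [[-0.229, 0.973, -0.003], [0.973, 0.229, -0.001], [-0.001, -0.003, -1.0]]
ft_force: [0.1, -0.0, -6.7]
grip_width: 0.0613
```

Call:
jog_arm --plan '[[[0,0,0.02,0,0,0],[0,0,0.02,0,0,0],[0,0,0,0,0,0]]]'

```text
time_s: 36.35
position: [0.4511, 0.4217, 0.0109]
tool_rot: [[-0.229, 0.973, -0.002], [0.973, 0.229, -0.001], [-0.001, -0.003, -1.0]]
ft_force: [0.8, -0.5, -6.7]
grip_width: 0.0613
```

Call:
jog_arm --plan '[[[0,0,0.02,0,0,0],[0,0,0,0,0,0]]]'

```text
time_s: 36.55
position: [0.4511, 0.4217, 0.0107]
tool_rot: [[-0.229, 0.973, -0.002], [0.973, 0.229, -0.001], [-0.001, -0.002, -1.0]]
ft_force: [-2.1, -2.2, -0.1]
grip_width: 0.0615
```

Call:
jog_arm --plan '[[[0,0,0.02,0,0,0],[0,0,0,0,0,0]]]'

```text
time_s: 36.75
position: [0.4511, 0.4217, 0.0107]
tool_rot: [[-0.229, 0.973, -0.002], [0.973, 0.229, -0.001], [-0.001, -0.002, -1.0]]
ft_force: [-4.4, -4.0, 7.1]
grip_width: 0.061
```

Touchdown at TCP z = 0.0107, as expected. Releasing, then straight up.

Call:
jog_arm --plan '[[[0,0,-0.02,0,0,0],[0,0,0,0,0,0]]]'

```text
time_s: 36.95
position: [0.4511, 0.4217, 0.0107]
tool_rot: [[-0.229, 0.973, -0.002], [0.973, 0.229, -0.001], [-0.001, -0.002, -1.0]]
ft_force: [-4.2, -3.1, 3.6]
grip_width: 0.0608
```

Call:
jog_arm --plan '[[[0,0,0,0,0,0],[0,0,0,0,0,0],[0,0,0,0,0,0],[0,0,0,0,0,0],[0,0,0,0,0,0],[0,0,-0.2,0,0,0],[0,0,-0.4,0,0,0],[0,0,-0.6,0,0,0],[0,0,-0.8,0,0,0],[0,0,-0.8,0,0,0]]]' --grip 1

```text
time_s: 37.95
position: [0.4512, 0.4217, 0.1238]
tool_rot: [[-0.229, 0.973, -0.002], [0.973, 0.229, -0.001], [-0.001, -0.003, -1.0]]
ft_force: [1.0, 0.4, 0.3]
grip_width: 0.085
```

Call:
jog_arm --plan '[[[0,0,-0.8,0,0,0],[0.3,-0.8,-0.3,0,0,0],[0.3,-0.8,0,0,0,0],[0.3,-0.8,0,0,0,0],[0.3,-0.8,0,0,0,0],[0.3,-0.8,0,0,0,0],[0.3,-0.8,0,0,0,0],[0,0,0,0,0,0]]]'

```text
time_s: 38.75
position: [0.2447, 0.4481, 0.1675]
tool_rot: [[-0.232, 0.973, -0.003], [0.973, 0.232, -0.001], [-0.0, -0.003, -1.0]]
ft_force: [0.4, -0.1, -0.7]
grip_width: 0.0852
```

```bash
python3 - <<'E'
from h import *
p,R=cur()
im,d=vision.get_image('top');np.save('top14im.npy',im);np.save('d14.npy',d);save('top14',im)
f=7
cr=cv2.resize(im[265:350,190:285],None,fx=f,fy=f,interpolation=cv2.INTER_NEAREST);off=(190,265)
T=toolR(0,13.3);Rt=np.stack([-T[:,0],T[:,1],[0,0,1]],1);o=np.array([.4511,.4217,.026])-T[:,0]*.0021
print(o)
for lo,hi in[((-.05,-.031,-.022),(.05,.031,.022)),((-.083,-.005,.002),(-.05,.005,.022))]:
    c,e=box(lo,hi);wire(cr,'top',c,e,o,Rt,f,off,(0,255,0))
save('ov14',cr)
E
```

```text
t 38.75 p [0.2447 0.4481 0.1675] q [48.0107 21.3024 86.5429  0.0933 72.3065 34.5592] F [ 0.392  -0.1351 -0.7086] w 0.08520659519793601
[0.4516 0.4197 0.026 ]
```

View pics/top14.png

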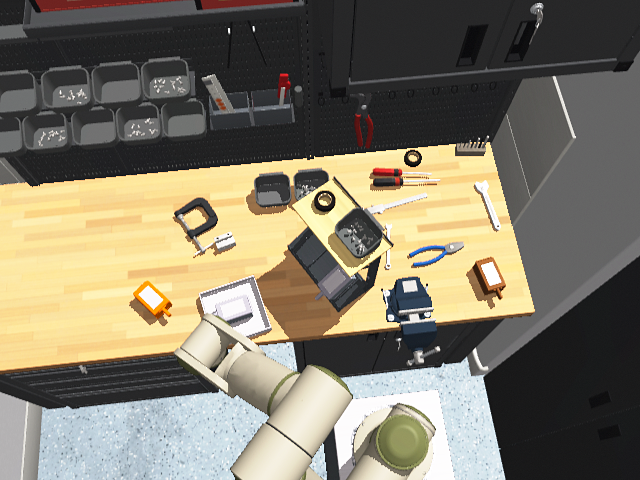

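View pics/ov14.png

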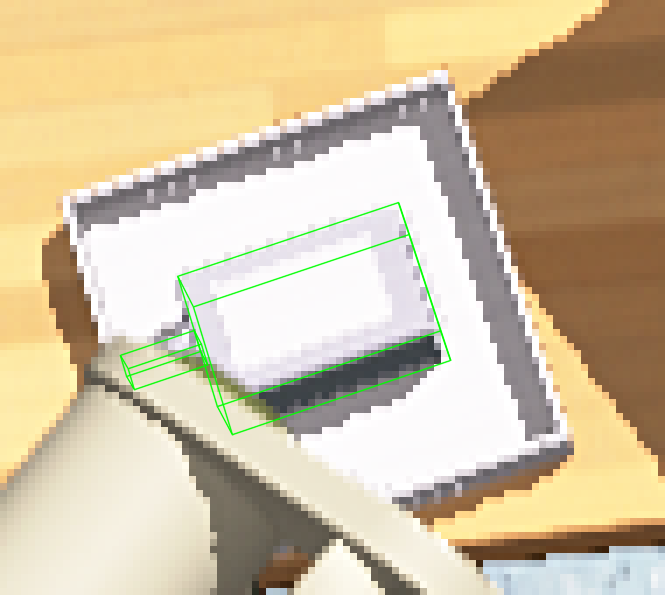

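```bash
python3 - <<'E'
from h import *
P=cloud('top',np.load('d14.npy'));P0=cloud('top',np.load('top0.npy'))
q=P[300:322,218:252].reshape(-1,3);q=q[(q[:,2]>.035)&(q[:,2]<.07)]
A=np.c_[q[:,:2]-q[:,:2].mean(0),np.ones(len(q))];k=np.linalg.lstsq(A,q[:,2],rcond=None)[0]
print(len(q),q.mean(0),'slopes deg',np.degrees(k[:2]),'z',k[2])
r=cv2.minAreaRect(q[:,:2].astype(np.float32));print(r)
print('near dz',np.median((P-P0)[272:286,326:342,2]))
E
```

```text
584 [0.4481 0.4188 0.048 ] slopes deg [0.5953 1.0064] z 0.04804420196338694
((0.4475264847278595, 0.41709113121032715), (0.10018689185380936, 0.06514406204223633), 89.93501281738281)
near dz 4.80851207437169e-05
```

```bash
python3 -c "
from rig import close_job,env
print(env.observe()['qvel']); print(close_job())"
```

```text
[-2.36537245  1.35628644 -1.92833641 -0.40431089 -0.17329351 -0.78184987]
the job is handed in; nothing more can be done
None
```

The stiff tin is out of the rack, shut, and lying flat in the middle of the tray. The job is handed in, with about 39 s used.

- **Finding the stiff lid:** I swung the near lid to about 64° and let go, and it dropped shut by itself. The far lid, taken to the same angle, stayed up, so the far tin is the stiff one. I brought its lid down again by the tongue and checked that both lids were shut before lifting.
- **Placing:** I gripped the far tin square to the bed, lifted it out and set it down on light contact (about 14 N). The force at the wrist while closing the stiff lid reached about 28 N.
- **Last checks:** The tin's top is at z = 48 mm, exactly the tray floor plus the height of the shut tin, and level within about 1°. The tin's centre is within about 4 mm of the tray's centre. The depth fit and the arm's own position disagree by that much because part of the tin was hidden.
- **Rest of the scene:** The near tin is shut and hasn't moved in its bay (change under 0.1 mm). The spanner, pliers and both look-alikes look undisturbed in the last picture. The gripper was clear of everything at hand-in, though the joints were still settling at up to about 2°/s.

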